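# Lay out brass incense tools on a sloping display stand

### The job

Two freshly polished brass incense tools, a shovel and a spoon, lie on the cork mat. Lay them out on the sloping display stand, one in each of the two empty lanes either side of the ash press (either tool in either lane), and the same way as the press: hollow side up, straight in the lane, handle pointing up the slope and the working end down against the ledge. Set each one down flat on the felt before you let go of it, rather than dropping it, and leave the press and the other wares where they are.

Things in the scene. Friction and masses are not known exactly. Their poses are not given: they have to be found in the camera images.
- shovel: Loose brass incense shovel, 184 mm long, about 0.24 kg (varies). Lies on blade and ball, hollow side up. Origin: on its underside, below the balance point; +x along the handle to the blade, +z up. Blade x=+38 to +93, 46 wide, rim 11 high at the sides, 15 at the back, where a 17 high neck joins it to the handle. Ball of 22 diameter ends the handle (x=-91).
- shovel_grip (a point): Best place to grip the shovel: on the handle's axis at the balance point, 11 mm above the underside (x=0, y=0 of the shovel). The handle is a straight square bar 11 wide and 11 high (5.5 to 16.5 above the underside), from x=-71 to +37, with thin collars of 17 diameter near its ends.
- shovel_tip (a point): Middle of the shovel's front edge, on its underside (x=+93 mm, y=0, z=0 of the shovel).
- shovel_end (a point): Lowest point of the ball at the handle end of the shovel (x=-80 mm, y=0, z=0).
- spoon: Loose brass incense spoon, 183 mm long, about 0.22 kg (varies). Lies on bowl and button, open side up. Origin: on its underside, below the balance point; +x along the handle to the bowl, +z up. Round bowl centred at x=+70, 46 diameter at the rim, 15 high, flat bottom of 32 diameter. Round button of 22 diameter ends the handle (x=-90).
- spoon_grip (a point): Best place to grip the spoon: on the handle's axis at the balance point, 11 mm above the underside (x=0, y=0 of the spoon). The handle bar is the same as the shovel's.
- spoon_tip (a point): Foremost point of the spoon's bowl, projected down to its underside (x=+93 mm, y=0, z=0 of the spoon).
- spoon_end (a point): Lowest point of the button at the handle end of the spoon (x=-80 mm, y=0, z=0).
- press: Loose brass ash press, 184 mm long with a flat blade up to 48 wide and the same handle bar, already on display in the middle lane, handle up the slope: the pattern for the others, to be left alone. Origin on its underside below mid-handle; +x along the handle to the blade.
- board: Felted face of the fixed display stand, 205 mm up the slope, 244 wide, sloped 32 degrees from level, low side away from the robot (towards the customer), give or take the stand's yaw. Origin: on the felt at the ledge's inner face, mid-width, 26 above the table. +x straight up the slope, +y across it (left when facing it from the low side), +z square out of it. A ledge 16 high, 10 thick closes the low end.
- lane_left (a point): Foot of the empty left lane: on the felt at the ledge, on the lane's centre line (x=0, y=+76 mm of the board; axes as the board's). The three lanes are 70 clear, parted by ribs 6 wide and 4 high that run up the slope. On the felt a tool may or may not slide down by itself.
- lane_right (a point): Foot of the empty right lane: on the felt at the ledge, on the lane's centre line (x=0, y=-76 mm of the board; axes as the board's).
- lane_left_top (a point): Where the handle end (its _end point) of a tool belongs in the left lane when the tip rests on the ledge: on the felt, 173 mm up the lane's centre line.
- lane_right_top (a point): The same point for the right lane.
- mat: Fixed cork mat, 300 x 430, 3 thick, on which the two tools lie at the start. Origin: centre of its underside.
- bell: Loose brass bell, 80 diameter, 92 high, a bystander beyond and between the stand and the mat. Origin: centre of its foot.
- bowl: Loose copper bowl, 90 diameter, 45 high, a bystander beyond the stand, before its ledge. Origin: centre of its foot.
- weight: Loose bronze scale weight, 44 diameter, 58 high, a bystander beyond the mat. Origin: centre of its foot.
Things that resemble listed ones, but are neither listed nor needed, are in the scene too. What is shaped like the shovel but purple is not meant.

How it is judged:
By the outcome, as a careful person would: the job done as asked, in the order asked, and still so for the second after the job is handed in, with the robot touching nothing.
It also fails if it takes over 67 s, if anything falls off the work surface, if the arm or the gripper's body presses on something with over 40 N, if the wrist force passes 120 N, or if a joint passes its speed limit or range.

### The arm

A 6-joint arm with a two-finger parallel gripper is mounted at the origin on the work surface. World frame = base frame: x ahead of the robot, y to its left, z up, the work surface at z = 0. Lengths are in m, angles in rad, forces in N, time in s.
With the tool pointing down it reaches from about 0.35 to 0.775 m from the base axis. Payload 5.5 kg.
Tool frame: the origin (TCP) lies on the centre line of the jaws, within the pads' length; the fingertips stand 11 mm ahead of it and the grasp point (between the pads) lies 8 mm behind it (env.nose_length is the distance from the TCP to the fingertips, in m); x points along the fingers, z is the direction in which the jaws open and shut, and the axes are right-handed (so a half turn about x gives the same grasp; the last joint's range is limited). The gripper opens to 85 mm and grips with 20 to 120 N. Pads are 22 mm wide; open, the fingers measure 114 mm over their backs; the gripper's body (76 mm by 85 mm) begins 54 mm behind the grasp point. The pads swing forward as they close: fully open they stand 13 mm farther back than shut.
Start: joints at [1.136, 0.313, 0.046, 1.304, 0, 1.431], TCP at [0.167, 0.55, 0.242] pointing down, gripper open.
Joint ranges: [-2.76, 2.76], [-0.86, 1.69], [-1.03, 1.26], [-2.2, 2.34], [-1.47, 1.5], [-3.14, 3.14]. Speed limits (rad/s): [2.57, 2.57, 3.14, 3.14, 3.14, 3.14].

### API

Orientations are given as a unit quaternion [w, x, y, z].
In Python, from workcell import env gives the robot as it stands. The module is installed in compiled form; this text tells all that it offers.
- The arm moves only by the tool step_arm, never from a script. Its argument "moves" is a list that holds one entry, the list of rows, each a list of 7 numbers: the turn, a rotation vector about the tool's x, y, z in rad, then the shift along the tool's x, y, z in m, then the opening, from 0 (shut) to 1 (fully open). In form: [[[rx, ry, rz, tx, ty, tz, grip], ...]]. A call has 1 to 12 rows; each row is the pose to reach, as a shift and turn from the pose measured when the call began, along the tool's axes at that moment; what a row does not reach only later rows make up. A row lasts 1/10 s, in which the tool goes at most 50 mm and 8.59 degrees, less where a joint would pass 70% of its speed; a pose out of reach is approached as far as the arm can. A call with a gripper value outside its range is refused whole. The fingers move at their own pace and stop on an object; "force" is the grip in N (left out, the last holds). Time passes only in rows, so rows that repeat a pose let the fingers close. It gives the time, the measured TCP pose, the force and the opening at its end, in the units of the state.
- env.get_state(): the state, without advancing time (a new reading comes with each control period).
- env.read_camera(name): name is "scene" or "top" or "wrist"; returns (picture, depth): 480x640x3 uint8, red, green, blue; 480x640 float32, m along the optical axis (not along the pixel's ray), 0 where there is no reading.
- env.get_calibration(name): a dict with "mtx" (3x3 intrinsics, pixels), "distortion" ([k1, k2, p1, p2, k3] as OpenCV has them; the pictures are not rectified), "camera_from_world" (4x4, takes a point from world to camera coordinates); the wrist camera has in their place "T_tool_cam" (4x4, takes a point from camera to tool coordinates, whose origin is the TCP and whose axes are the tool frame's). Camera axes: x right, y down, z forward; pixel columns grow to the right and rows downward; lengths in m; the calibration is good to about 2 mm. A picture is of the moment at which its call begins: read the wrist's pose just before it. get_calibration takes no time and is no camera call.
- env.hand_in(): hands the job in, once; it reports no verdict.
Trained networks look in the newest picture that a camera, given by its name, has taken for a name from the list of things; names that differ only in an ending like _2 or _b are one class to them, and where a whole thing is asked for, a point or a joint stands for the part that bears it (a point fixed in the world has none). Each returns a list of dicts, best first, with "confidence" (0 to 1); they miss things now and then, are a little off and sometimes report something else, mostly with a low value. They report only what shows in the picture. A call takes as long as a camera call. They do not tell look-alikes from the thing itself.
- env.boxes_of(camera, thing): "uv" ([column, row] in pixels, amid what is visible of it).
- env.silhouettes(camera, thing): "mask" (480x640 bool, what is visible of it) and "uv" ([column, row] in pixels, amid what is visible of it).
The state is a dict: "clock": time; "joint_pos": joint angles; "qvel": joint speeds; "tau": joint torques, N m; "tcp_pos": TCP position; "orientation": TCP orientation; "wrist_force": force on the tool from outside, world axes, zero at the start; "ft_torque": the same for the moment, N m; "finger_gap": finger opening in m.
Only numpy, scipy, OpenCV 4.12 (cv2) and the standard library are available. Lean on these libraries where they do the work, as an engineer would, in place of code of your own. Each camera call takes 0.05 s, during which the arm holds its last target.

## Working session

There is one attempt and no reset: what is moved stays moved. The work goes in short steps, Python scripts to look and compute and a tool call to move; the robot and the scene stay as the last step left them, time stands still between calls to the robot, and variables do not carry over. Pictures are saved under pics/ and viewed, and the job is handed in when it is done.

Besides the shell and the picture viewer there is one more tool, called after "Request:" in YAML: its name, and indented under it one key for each argument. step_arm: Moves the arm, as the interface text tells. Its arguments: {"type":"object","properties":{"moves":{"type":"array","items":{"type":"array","items":{"type":"array","items":{"type":"number"}}}},"force":{"type":"number"}},"required":["moves"]}

```bash
mkdir -p pics; ls; cat > h.py <<'E'
import numpy as np, cv2, pickle
from workcell import env
from scipy.spatial.transform import Rotation as R
def Rq(q): return R.from_quat([q[1],q[2],q[3],q[0]]).as_matrix()
def snap(name,fn):
    s=env.get_state(); p,d=env.read_camera(name); c=env.get_calibration(name)
    if name=='wrist':
        T=np.eye(4);T[:3,:3]=Rq(s['orientation']);T[:3,3]=s['tcp_pos']
        cw=T@np.array(c['T_tool_cam'])   # world from cam
    else: cw=np.linalg.inv(np.array(c['camera_from_world']))
    cv2.imwrite(f'pics/{fn}.png',p[:,:,::-1])
    o=dict(p=p,d=d,K=np.array(c['mtx']),D=np.array(c['distortion']),cw=cw)
    pickle.dump(o,open(f'{fn}.pkl','wb')); return o
def load(fn): return pickle.load(open(f'{fn}.pkl','rb'))
def cloud(o):
    h,w=o['d'].shape
    u,v=np.meshgrid(np.arange(w),np.arange(h))
    n=cv2.undistortPoints(np.stack([u,v],-1).reshape(-1,1,2).astype(np.float64),o['K'],o['D']).reshape(h,w,2)
    z=o['d'][...,None]
    P=np.concatenate([n*z,z],-1)
    W=P@o['cw'][:3,:3].T+o['cw'][:3,3]
    W[o['d']<=0]=np.nan
    return W
def ray(o,uv):
    n=cv2.undistortPoints(np.array(uv,float).reshape(-1,1,2),o['K'],o['D']).reshape(-1,2)
    d=np.c_[n,np.ones(len(n))]@o['cw'][:3,:3].T
    return o['cw'][:3,3],d
def proj(o,P):
    P=np.atleast_2d(P).astype(float); wc=np.linalg.inv(o['cw'])
    r,_=cv2.Rodrigues(wc[:3,:3])
    return cv2.projectPoints(P,r,wc[:3,3],o['K'],o['D'])[0].reshape(-1,2)
E
python3 - <<'E'
from h import *
s=env.get_state();print(s, env.nose_length)
for n in ('scene','top','wrist'): 
    o=snap(n,n+'0'); print(n,o['cw'].round(3).tolist(),o['K'].round(0).tolist())
E
```

```text
pics
{'clock': 0.0, 'joint_pos': array([1.13639943e+00, 3.14032271e-01, 4.49746772e-02, 1.30360951e+00,
       3.66754500e-05, 1.43118333e+00]), 'qvel': array([-0.00110753, -0.00108959,  0.00045287,  0.00035885, -0.00092169,
        0.00222639]), 'tau': array([ 9.54989846e-04, -4.80623746e+01,  2.98534584e+01,  1.93364848e-02,
       -1.04776900e-04,  5.27689636e-06]), 'tcp_pos': array([0.16685204, 0.54974157, 0.24138897]), 'orientation': array([ 0.56742076, -0.42145388,  0.56859508,  0.42084432]), 'wrist_force': array([-0.07497819, -0.26254287, -0.19215462]), 'ft_torque': array([-0.03256084, -0.00225915, -0.01100876]), 'finger_gap': 0.08525324009779191} 0.011
scene [[-0.871, 0.336, -0.359, 0.812], [0.491, 0.56, -0.667, 0.671], [-0.023, -0.758, -0.652, 0.711], [0.0, 0.0, 0.0, 1.0]] [[442.0, 0.0, 322.0], [0.0, 442.0, 237.0], [0.0, 0.0, 1.0]]
top [[-0.026, -0.98, 0.198, 0.264], [-1.0, 0.028, 0.007, 0.008], [-0.012, -0.198, -0.98, 1.214], [0.0, 0.0, 0.0, 1.0]] [[558.0, 0.0, 313.0], [0.0, 558.0, 231.0], [0.0, 0.0, 1.0]]
wrist [[0.29, 0.907, 0.307, 0.087], [0.957, -0.274, -0.094, 0.574], [-0.001, 0.321, -0.947, 0.373], [0.0, 0.0, 0.0, 1.0]] [[336.0, 0.0, 315.0], [0.0, 336.0, 236.0], [0.0, 0.0, 1.0]]
```

View pics/scene0.png

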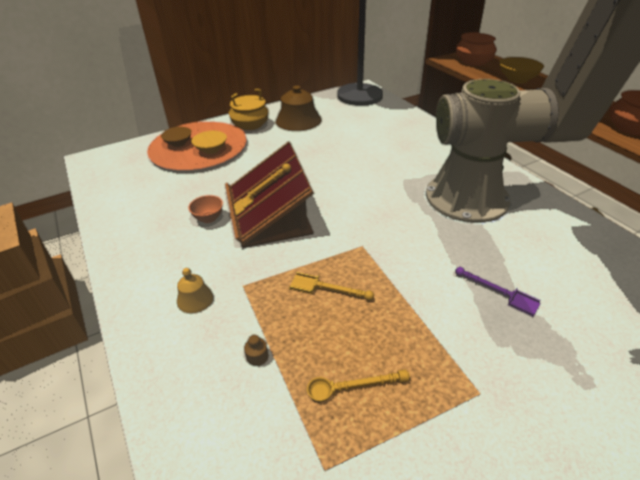

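View pics/top0.png

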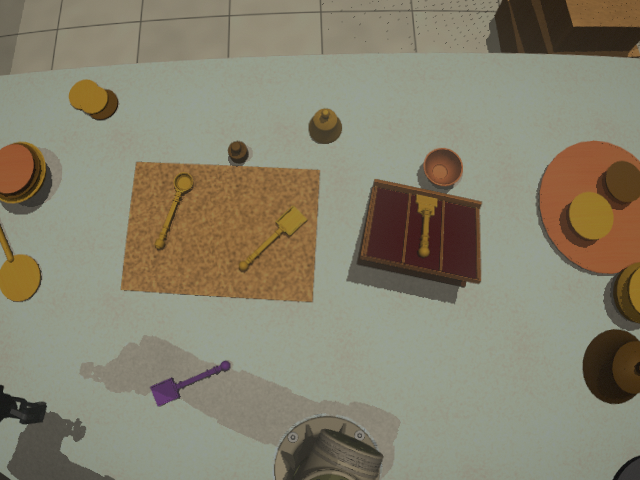

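View pics/wrist0.png

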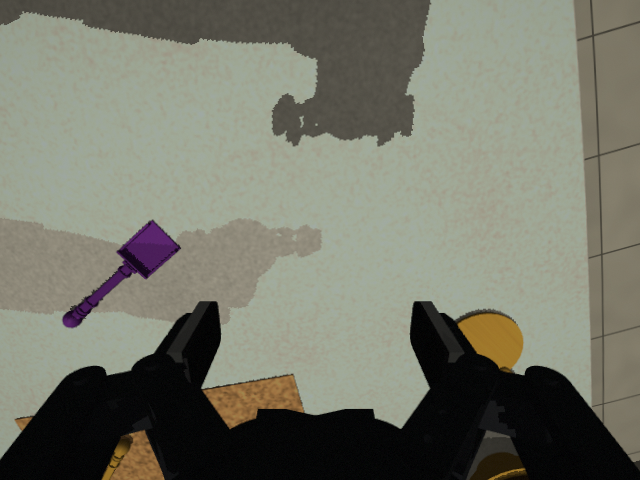

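The scene picture shows the brass shovel at about (330,288), the brass spoon at (360,385), the press on the stand at (265,188) and a purple shovel at (497,290). In the top picture the same four are at (272,238), (172,210), (426,222) and (190,383), with an ochre pan with a handle at (18,275). Candidates for the shovel are (272,238) and the purple one (190,383); I choose the brass one on the mat. Candidates for the spoon are (172,210) and the pan (18,275); I choose the one on the mat.

```bash
python3 - <<'E'
from h import *
t=load('top0');s=load('scene0')
cv2.imwrite('pics/crop0.png',cv2.resize(t['p'][150:310,120:500,::-1],None,fx=2,fy=2,interpolation=cv2.INTER_CUBIC))
for cam in('top','scene'):
    o=load(cam+'0');W=cloud(o)
    for th in('shovel','spoon','press'):
        for r in env.silhouettes(cam,th)[:3]:
            m=r['mask'];P=W[m];P=P[~np.isnan(P[:,0])]
            k=np.median(P,0);Q=P[np.linalg.norm(P[:,:2]-k[:2],axis=1)<.15]
            u,sv,vt=np.linalg.svd((Q-Q.mean(0))[:,:],full_matrices=False)
            e=(Q-Q.mean(0))@vt[0]
            print(cam,th,round(r['confidence'],2),np.round(r['uv']),m.sum(),'mean',Q.mean(0).round(4),'ax',vt[0].round(3),'ext',e.min().round(3),e.max().round(3),'z',np.percentile(Q[:,2],[5,50,95]).round(3))
E
```

```text
top shovel 0.86 [172. 388.] 859 mean [0.1809 0.3079 0.009 ] ax [-0.374  0.922 -0.1  ] ext -0.115 0.069 z [-0.001  0.009  0.02 ]
top shovel 0.69 [286. 228.] 824 mean [0.5097 0.0894 0.0111] ax [-0.693  0.713  0.107] ext -0.062 0.118 z [0.002 0.01  0.022]
top spoon 0.91 [174. 190.] 565 mean [0.5851 0.324  0.0137] ax [-0.948  0.31   0.076] ext -0.07 0.111 z [0.003 0.015 0.023]
top spoon 0.25 [282. 229.] 963 mean [0.5063 0.093  0.0105] ax [-0.686  0.723  0.088] ext -0.07 0.114 z [0.001 0.009 0.022]
top press 0.61 [427. 214.] 642 mean [ 0.515  -0.2208  0.0742] ax [-0.783  0.185  0.594] ext -0.081 0.108 z [0.032 0.067 0.133]
top press 0.59 [176. 194.] 668 mean [0.5825 0.3246 0.0138] ax [-0.946  0.317  0.066] ext -0.071 0.109 z [0.003 0.016 0.023]
scene shovel 0.92 [514. 293.] 1038 mean [0.1819 0.3087 0.0079] ax [-0.409  0.91  -0.072] ext -0.114 0.07 z [-0.001  0.007  0.018]
scene shovel 0.58 [314. 286.] 779 mean [0.5075 0.0958 0.0122] ax [-0.65   0.754  0.088] ext -0.07 0.113 z [0.004 0.012 0.021]
scene spoon 0.61 [336. 383.] 1169 mean [0.5816 0.3257 0.0146] ax [ 0.924 -0.378 -0.066] ext -0.108 0.074 z [0.005 0.017 0.023]
scene press 0.91 [256. 190.] 510 mean [ 0.5114 -0.2178  0.0782] ax [ 0.786 -0.2   -0.585] ext -0.1 0.083 z [0.033 0.077 0.131]
scene press 0.75 [315. 286.] 904 mean [0.5037 0.0991 0.0121] ax [-0.656  0.751  0.077] ext -0.076 0.109 z [0.004 0.012 0.021]
scene press 0.4 [266. 194.] 4506 mean [ 0.4991 -0.1848  0.079 ] ax [ 0.404  0.907 -0.119] ext -0.148 0.113 z [0.03  0.079 0.13 ]
```

View pics/crop0.png

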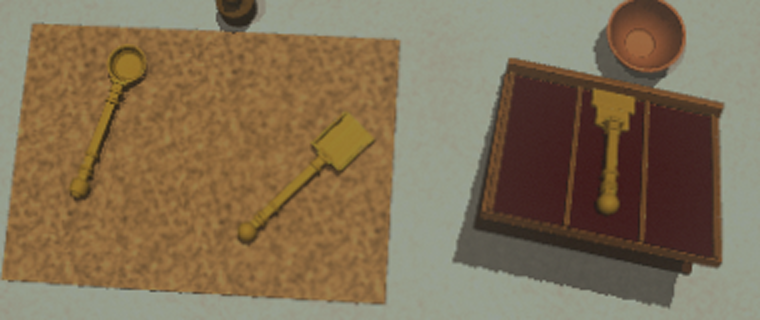

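```bash
cat > fit.py <<'E'
from h import *
def toolfit(o,mean,ax,zt=.008):
    W=cloud(o);ok=(np.linalg.norm(W[...,:2]-mean[:2],axis=-1)<.13)&(W[...,2]>zt)&(W[...,2]<.04)
    Q=W[ok]; a=np.array(ax[:2],float);a/=np.linalg.norm(a)
    c=np.array(mean[:2],float)
    for i in range(5):
        n=np.array([-a[1],a[0]]); s=(Q[:,:2]-c)@a; t=(Q[:,:2]-c)@n
        s0,s1=np.percentile(s,[.3,99.7]); x=s-(s0+s1)/2+.001
        h=(x>-.065)&(x<.03)&(abs(t)<.02)
        k=np.polyfit(x[h],t[h],1)
        c=c+a*((s0+s1)/2-.001)+n*k[1]; a=a+n*k[0];a/=np.linalg.norm(a)
    n=np.array([-a[1],a[0]]); s=(Q[:,:2]-c)@a; t=(Q[:,:2]-c)@n
    hh=(abs(s)<.03)&(abs(t)<.004)
    return c,a,np.degrees(np.arctan2(a[1],a[0])),s1-s0,np.percentile(Q[hh,2],[10,50,90]), np.ptp(t[s>.05])
E
python3 - <<'E'
from fit import *
for cam in('top0','scene0'):
    o=load(cam)
    for n,m,a in(('shovel',(.51,.09),(.69,-.71)),('spoon',(.583,.325),(.94,-.33))):
        print(cam,n,[np.round(v,4) for v in toolfit(o,np.array(m),a)])
    # board
    W=cloud(o);p=o['p'].astype(int)
    red=(p[...,0]>35)&(p[...,0]>1.9*p[...,1])&(p[...,2]>0.3*p[...,0])&(W[...,0]>.3)&(W[...,0]<.65)&(abs(W[...,1]+.22)<.2)&(W[...,2]>.02)
    P=W[red]; 
    c=np.median(P,0)
    for i in range(5):
        u,s,v=np.linalg.svd(P-c,full_matrices=False);n=v[2]*np.sign(v[2][2]);d=(P-c)@n
        P=P[abs(d)<.004];c=P.mean(0)
    print(cam,'plane',c.round(4),n.round(4),'slope',np.degrees(np.arccos(n[2])),'yaw',np.degrees(np.arctan2(n[1],n[0])),len(P),d.std())
    cv2.imwrite(f'pics/red_{cam}.png',(red*255).astype(np.uint8))
E
```

```text
top0 shovel [array([0.4986, 0.1002]), array([ 0.6801, -0.7331]), np.float64(-47.1462), np.float64(0.2106), array([0.0133, 0.018 , 0.0209]), np.float64(0.128)]
top0 spoon [array([0.5691, 0.3279]), array([ 0.9356, -0.3531]), np.float64(-20.6746), np.float64(0.1915), array([0.0132, 0.018 , 0.0217]), np.float64(0.2006)]
top0 plane [ 0.4692 -0.2164  0.0911] [ 0.5207 -0.1239  0.8447] slope 32.35666849052546 yaw -13.383318986521928 2974 0.0015039555435903882
scene0 shovel [array([0.4911, 0.1148]), array([ 0.6733, -0.7393]), np.float64(-47.6757), np.float64(0.1788), array([0.0113, 0.0173, 0.0204]), np.float64(0.0494)]
scene0 spoon [array([0.5653, 0.3336]), array([ 0.9388, -0.3445]), np.float64(-20.1504), np.float64(0.182), array([0.0129, 0.0187, 0.0209]), np.float64(0.0448)]
scene0 plane [ 0.4853 -0.2141  0.0823] [ 0.514  -0.1249  0.8486] slope 31.937755967643923 yaw -13.658732626033942 1842 0.0009407545891567271
```

```bash
cat >> h.py <<'E'
def cur():
    s=env.get_state(); return Rq(s['orientation']),np.array(s['tcp_pos']),s
def mat(x,z):
    x=np.array(x,float);x/=np.linalg.norm(x);z=np.array(z,float);z-=x*(z@x);z/=np.linalg.norm(z)
    return np.c_[x,np.cross(z,x),z]
def row(Rt,pt):
    Rc,pc,_=cur()
    rv=R.from_matrix(Rc.T@Rt).as_rotvec(); return rv.round(3).tolist(),(Rc.T@(np.array(pt)-pc)).round(4).tolist()
E
python3 - <<'E'
from h import *
Rc,pc,s=cur();print(Rc.round(3)); print(np.array(env.get_calibration('wrist')['T_tool_cam']).round(3))
a=np.radians(-47.4)
for sg in(1,-1):
    z=sg*np.array([-np.sin(a),np.cos(a),0]); Rt=mat([0,0,-1],z);print(sg,row(Rt,[.49,.11,.22]))
E
```

```text
[[-0.    -0.957  0.291]
 [-0.     0.291  0.957]
 [-1.     0.    -0.   ]]
[[-0.    -0.321  0.947 -0.131]
 [ 0.001 -0.947 -0.321  0.083]
 [ 1.     0.001  0.    -0.   ]
 [ 0.     0.     0.     1.   ]]
1 ([0.532, -0.0, 0.0], [0.0223, -0.4369, -0.3274])
-1 ([-2.609, -0.0, -0.0], [0.0223, -0.4369, -0.3274])
```

Request:
step_arm:
  moves:
    - [[0.532,0,0,0.01,-0.437,-0.327,1],[0.532,0,0,0.01,-0.437,-0.327,1],[0.532,0,0,0.01,-0.437,-0.327,1],[0.532,0,0,0.01,-0.437,-0.327,1],[0.532,0,0,0.01,-0.437,-0.327,1],[0.532,0,0,0.01,-0.437,-0.327,1],[0.532,0,0,0.01,-0.437,-0.327,1],[0.532,0,0,0.01,-0.437,-0.327,1],[0.532,0,0,0.01,-0.437,-0.327,1],[0.532,0,0,0.01,-0.437,-0.327,1],[0.532,0,0,0.01,-0.437,-0.327,1],[0.532,0,0,0.01,-0.437,-0.327,1]]

```text
clock: 1.65
tcp_pos: [0.4934, 0.1061, 0.232]
orientation: [0.66, -0.255, 0.659, 0.254]
wrist_force: [-1.4, 0.9, -1.2]
finger_gap: 0.0853
```

```bash
python3 - <<'E'
from fit import *
s=env.get_state();print(s['joint_pos'].round(3),s['qvel'].round(3))
o=snap('wrist','w1')
print([np.round(v,4) for v in toolfit(o,np.array((.495,.105)),(.68,-.735),.009)])
print(proj(o,[[.495,.106,.014]]))
E
```

```text
[ 5.300e-02  1.790e-01 -1.550e-01  1.235e+00 -1.000e-03  8.870e-01] [ 0.077 -0.032 -0.04   0.038  0.041  0.057]
[array([0.489 , 0.1121]), array([ 0.6842, -0.7293]), np.float64(-46.8236), np.float64(0.1781), array([0.0179, 0.019 , 0.0201]), np.float64(0.0443)]
[[316.46191051 204.78023709]]
```

View pics/w1.png

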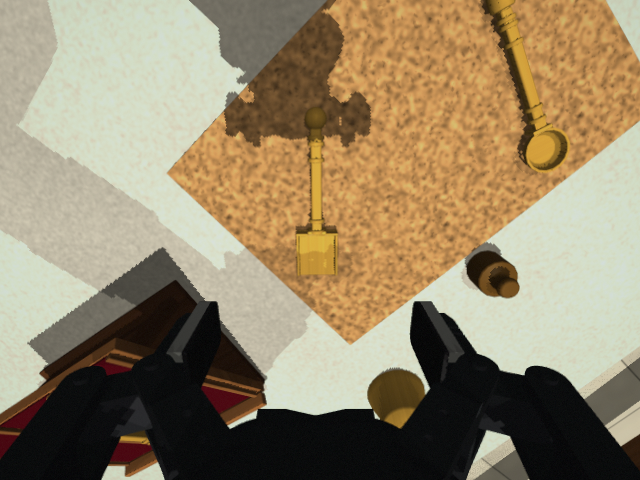

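```bash
python3 - <<'E'
from fit import *
o=load('w1')
cv2.imwrite('pics/w1c.png',cv2.resize(o['p'][90:290,265:365,::-1],None,fx=5,fy=3,interpolation=cv2.INTER_CUBIC))
c=np.array([.491,.110]);a=np.array([.6842,-.7293])
W=cloud(o)
n=np.array([-a[1],a[0]])
m=(np.linalg.norm(W[...,:2]-c,axis=-1)<.13)
Q=W[m];s=(Q[:,:2]-c)@a;t=(Q[:,:2]-c)@n
for b in np.arange(-.1,.105,.006):
    k=(s>b-.003)&(s<b+.003)&(Q[:,2]>.009)&(abs(t)<.04)
    if k.sum(): print(b.round(3),k.sum(),t[k].min().round(4),t[k].max().round(4),((t[k].min()+t[k].max())/2).round(4),Q[k,2].max().round(4))
E
```

```text
-0.094 5 -0.0038 0.0011 -0.0013 0.0176
-0.088 105 -0.0087 0.0098 0.0006 0.0245
-0.082 136 -0.0099 0.0097 -0.0001 0.0257
-0.076 118 -0.009 0.0098 0.0004 0.0249
-0.07 63 -0.0061 0.0057 -0.0002 0.021
-0.064 95 -0.0073 0.0077 0.0002 0.0235
-0.058 81 -0.0074 0.0076 0.0001 0.0227
-0.052 60 -0.0045 0.0045 -0.0 0.0205
-0.046 68 -0.0078 0.0075 -0.0001 0.0216
-0.04 75 -0.0078 0.0075 -0.0001 0.0225
-0.034 60 -0.0049 0.0043 -0.0003 0.0209
-0.028 60 -0.005 0.0043 -0.0004 0.0206
-0.022 54 -0.0041 0.0042 0.0001 0.0203
-0.016 6773 -0.04 0.0382 -0.0009 0.3201
-0.01 9295 -0.04 0.04 0.0 0.3177
-0.004 6731 -0.04 0.04 0.0 0.3134
0.002 288 -0.04 0.04 -0.0 0.3032
0.008 347 -0.04 0.0399 -0.0 0.3027
0.014 77 -0.0047 0.0399 0.0176 0.3014
0.02 82 -0.0081 0.0081 0.0 0.0227
0.026 51 -0.007 0.008 0.0005 0.0216
0.032 100 -0.0095 0.0102 0.0004 0.0223
0.038 158 -0.0227 0.0222 -0.0003 0.0218
0.044 27 -0.0219 0.0212 -0.0003 0.0144
0.05 33 -0.022 0.0212 -0.0004 0.0152
0.056 31 -0.0223 0.0213 -0.0005 0.0146
0.062 31 -0.0225 0.0213 -0.0006 0.0147
0.068 26 -0.0228 0.0213 -0.0007 0.0147
0.074 29 -0.0228 0.0214 -0.0007 0.0145
0.08 25 -0.022 0.0214 -0.0003 0.0146
0.086 24 -0.0221 0.0215 -0.0003 0.0146
```

View pics/w1c.png

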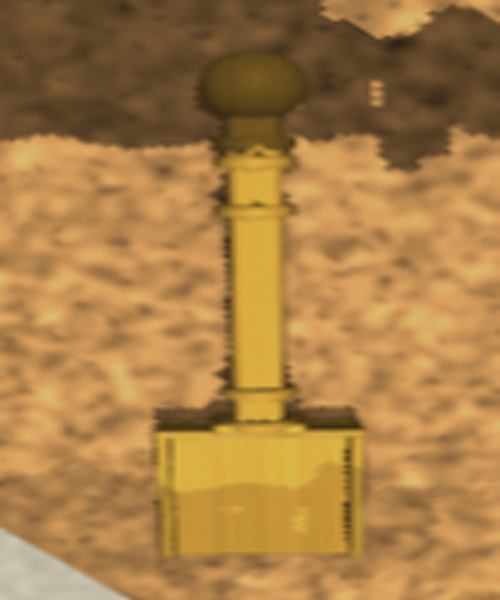

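```bash
python3 - <<'E'
from h import *
a=np.radians(-46.8);z=np.array([-np.sin(a),np.cos(a),0]);Rt=mat([0,0,-1],z)
Rc,p,s=cur();print(p,Rc.round(4))
for h in(.08,.016):print(row(Rt,[.4898,.1113,h]))
E
```

```text
[0.49157745 0.10805368 0.23194933] [[-1.000e-04 -6.735e-01  7.391e-01]
 [-1.000e-04  7.391e-01  6.735e-01]
 [-1.000e+00 -0.000e+00 -1.000e-04]]
([-0.015, -0.0, 0.0], [0.1519, 0.0036, 0.0009])
([-0.015, -0.0, 0.0], [0.2159, 0.0036, 0.0009])
```

Request:
step_arm:
  moves:
    - [[-0.015,0,0,0.05,0.0036,0.001,0.6],[-0.015,0,0,0.1,0.0036,0.001,0.6],[-0.015,0,0,0.14,0.0036,0.001,0.6],[-0.015,0,0,0.17,0.0036,0.001,0.6],[-0.015,0,0,0.19,0.0036,0.001,0.6],[-0.015,0,0,0.205,0.0036,0.001,0.6],[-0.015,0,0,0.212,0.0036,0.001,0.6],[-0.015,0,0,0.216,0.0036,0.001,0.6],[-0.015,0,0,0.216,0.0036,0.001,0.6],[-0.015,0,0,0.216,0.0036,0.001,0.6]]
  force: 60

```text
clock: 2.7
tcp_pos: [0.4905, 0.1117, 0.0168]
orientation: [0.658, -0.261, 0.657, 0.26]
wrist_force: [0.7, 0.3, 0.4]
finger_gap: 0.0515
```

Close on it (pose kept), then check.

Request:
step_arm:
  moves:
    - [[0,0,0,0,0,0,0],[0,0,0,0,0,0,0],[0,0,0,0,0,0,0],[0,0,0,0,0,0,0],[0,0,0,0,0,0,0],[0,0,0,0,0,0,0]]
  force: 60

```text
clock: 3.3
tcp_pos: [0.491, 0.1117, 0.0175]
orientation: [0.658, -0.261, 0.657, 0.26]
wrist_force: [-1.6, -0.4, 6.0]
finger_gap: 0.009
```

Request:
step_arm:
  moves:
    - [[0,0,0,-0.01,0,0,0],[0,0,0,-0.03,0,0,0],[0,0,0,-0.07,0,0,0],[0,0,0,-0.12,0,0,0],[0,0,0,-0.17,0,0,0],[0,0,0,-0.21,0,0,0],[0,0,0,-0.21,0,0,0],[0,0,0,-0.21,0,0,0]]

```text
clock: 4.1
tcp_pos: [0.4906, 0.1116, 0.2282]
orientation: [0.659, -0.261, 0.656, 0.26]
wrist_force: [0.7, -0.8, -2.6]
finger_gap: 0.0092
```

```bash
python3 - <<'E'
from h import *
o=snap('wrist','w2');print(env.get_state()['wrist_force'])
snap('scene','s2')
E
```

```text
[ 0.21369215 -0.50722682 -3.40947195]
```

View pics/w2.png

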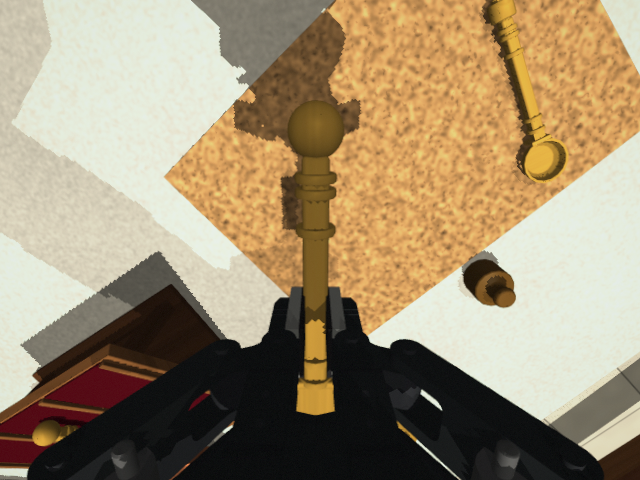

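View pics/s2.png

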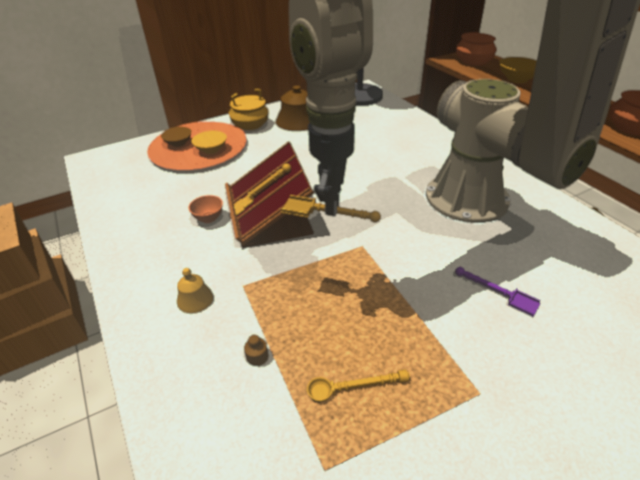

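The wrist picture shows the shovel held level with its ball at (316,128) and the handle centred between the pads. Next I measure its pose in the hand and the board.

```bash
python3 - <<'E'
from h import *
o=load('w2');Rc,pc,s=cur()
W=cloud(o);T=(W-pc)@Rc  # tool coords
m=(np.abs(T[...,2])<.03)&(abs(T[...,0]-.0)<.03)&(T[...,1]>.02)&(T[...,1]<.11)
Q=T[m]
for b in np.arange(.02,.11,.006):
    k=abs(Q[:,1]-b)<.003
    if k.sum()>5:print(b.round(3),k.sum(),'x(min=top)',np.percentile(Q[k,0],2).round(4),'z',np.percentile(Q[k,2],[1,99]).round(4))
# board rectify
for cam in('top0','scene0'):
    o=load(cam)
    yaw=np.radians(-13.5);sl=np.radians(32.1)
    dn=np.array([np.cos(yaw),np.sin(yaw),0])
    bz=np.sin(sl)*dn+np.cos(sl)*np.array([0,0,1]); bx=-np.cos(sl)*dn+np.sin(sl)*np.array([0,0,1]); by=np.cross(bz,bx)
    c=np.array([.4853,-.2141,.0823]) if cam=='scene0' else np.array([ 0.4692,-0.2164,0.0911])
    # origin guess where plane z=.026, y=0 at c for now
    O=c+bx*((.026-c[2])/bx[2]); print(cam,'O guess',O)
    yy,xx=np.meshgrid(np.arange(-160,161)/1000,np.arange(-30,240)/1000)
    P=O+xx[...,None]*bx+yy[...,None]*by
    uv=proj(o,P.reshape(-1,3)).astype(np.float32).reshape(*xx.shape,2)
    im=cv2.remap(o['p'],uv[...,0],uv[...,1],cv2.INTER_CUBIC)
    im=cv2.resize(im,None,fx=2,fy=2)
    for x in range(-20,240,20): cv2.line(im,(0,2*(x+30)),(6,2*(x+30)),(255,255,255),1)
    for y in range(-160,161,20): cv2.line(im,(2*(y+160),0),(2*(y+160),6 if y else 14),(255,255,255),1)
    cv2.imwrite(f'pics/rect_{cam}.png',im[:,:,::-1])
E
```

```text
0.02 154 x(min=top) -0.0048 z [-0.0045  0.0057]
0.026 329 x(min=top) -0.0049 z [-0.0045  0.0057]
0.032 345 x(min=top) -0.005 z [-0.0044  0.006 ]
0.038 464 x(min=top) -0.007 z [-0.0074  0.0086]
0.044 442 x(min=top) -0.0058 z [-0.0064  0.0072]
0.05 372 x(min=top) -0.0048 z [-0.0046  0.0058]
0.056 580 x(min=top) -0.0073 z [-0.0072  0.0086]
0.062 593 x(min=top) -0.0073 z [-0.0074  0.0085]
0.068 431 x(min=top) -0.0051 z [-0.0047  0.006 ]
0.074 762 x(min=top) -0.0094 z [-0.0089  0.0103]
0.08 936 x(min=top) -0.0099 z [-0.0096  0.0109]
0.086 715 x(min=top) -0.0087 z [-0.008   0.0094]
0.092 30 x(min=top) -0.0025 z [-0.0027  0.0041]
top0 O guess [ 0.57011089 -0.24062656  0.026     ]
scene0 O guess [ 0.57257009 -0.2350517   0.026     ]
```

View pics/rect_top0.png

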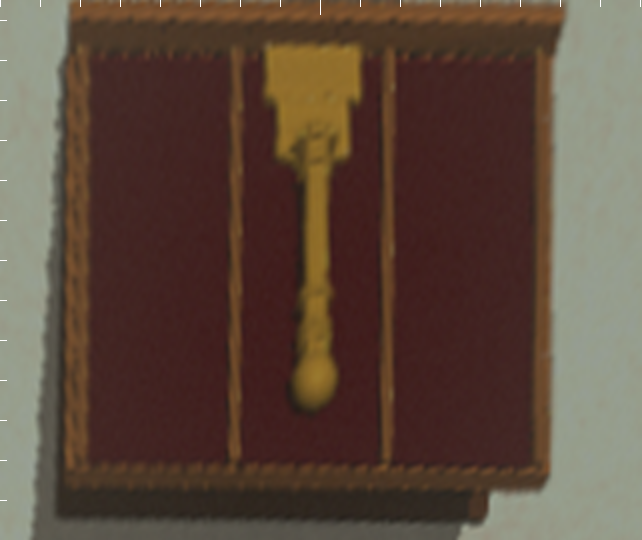

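View pics/rect_scene0.png

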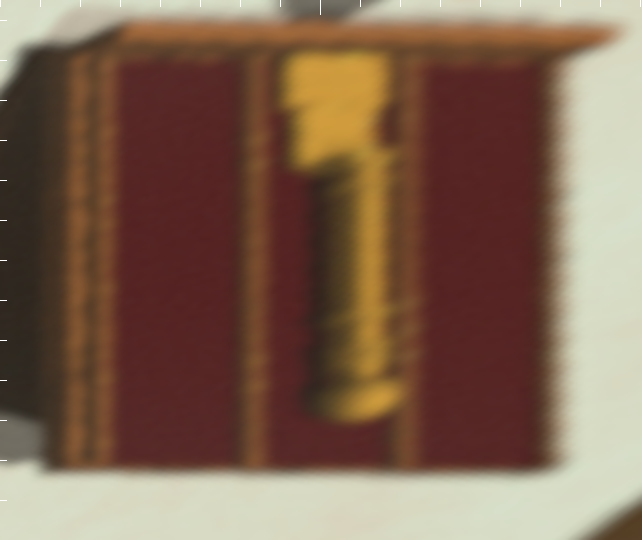

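```bash
python3 - <<'E'
from h import *
Rt=mat([0,0,-1],[np.cos(np.radians(76.5)),np.sin(np.radians(76.5)),0])
print(row(Rt,[.48,-.215,.33]))
E
```

```text
([-0.581, -0.001, -0.001], [-0.1042, -0.2317, -0.2303])
```

Request:
step_arm:
  moves:
    - [[0,0,0,-0.045,0,0,0],[-0.1,0,0,-0.075,-0.023,-0.023,0],[-0.2,0,0,-0.09,-0.05,-0.05,0],[-0.3,0,0,-0.104,-0.08,-0.08,0],[-0.4,0,0,-0.104,-0.11,-0.11,0],[-0.5,0,0,-0.104,-0.14,-0.14,0],[-0.581,0,0,-0.104,-0.17,-0.17,0],[-0.581,0,0,-0.104,-0.2,-0.2,0],[-0.581,0,0,-0.104,-0.22,-0.22,0],[-0.581,0,0,-0.104,-0.232,-0.23,0],[-0.581,0,0,-0.104,-0.232,-0.23,0],[-0.581,0,0,-0.104,-0.232,-0.23,0]]

```text
clock: 5.4
tcp_pos: [0.48, -0.2143, 0.3284]
orientation: [0.555, -0.436, 0.556, 0.439]
wrist_force: [0.9, -0.4, -4.0]
finger_gap: 0.0093
```

```bash
cat > rect.py <<'E'
from h import *
def frame(yaw,sl):
    yaw=np.radians(yaw);sl=np.radians(sl);dn=np.array([np.cos(yaw),np.sin(yaw),0]);k=np.array([0,0,1.])
    bz=np.sin(sl)*dn+np.cos(sl)*k;bx=-np.cos(sl)*dn+np.sin(sl)*k
    return bx,np.cross(bz,bx),bz
def rectify(o,O,F,fn,h=0,sc=2):
    bx,by,bz=F
    yy,xx=np.meshgrid(np.arange(-160,160,1/sc)/1000,np.arange(-30,240,1/sc)/1000)
    P=O+xx[...,None]*bx+yy[...,None]*by+h*bz
    uv=proj(o,P.reshape(-1,3)).astype(np.float32).reshape(*xx.shape,2)
    im=cv2.remap(o['p'],uv[...,0],uv[...,1],cv2.INTER_CUBIC)
    for x in range(-20,240,20): cv2.line(im,(0,sc*(x+30)),(6,sc*(x+30)),(255,255,255),1)
    for y in range(-160,161,20): cv2.line(im,(sc*(y+160),0),(sc*(y+160),6 if y else 14),(255,255,255),1)
    cv2.imwrite(f'pics/{fn}.png',im[:,:,::-1]); return im
E
python3 - <<'E'
from rect import *
o=snap('wrist','w3');s=env.get_state();print(s['joint_pos'].round(3),s['qvel'].round(3))
W=cloud(o);p=o['p'].astype(int)
red=(p[...,0]>35)&(p[...,0]>1.9*p[...,1])&(p[...,2]>0.2*p[...,0])&(W[...,0]>.3)&(W[...,0]<.65)&(abs(W[...,1]+.22)<.2)&(W[...,2]>.02)&(W[...,2]<.16)
P=W[red];c=np.median(P,0)
for i in range(5):
    u,sv,v=np.linalg.svd(P-c,full_matrices=False);n=v[2]*np.sign(v[2][2]);d=(P-c)@n
    P=P[abs(d)<.003];c=P.mean(0)
print('plane',c.round(4),n.round(4),'slope',np.degrees(np.arccos(n[2])),'yaw',np.degrees(np.arctan2(n[1],n[0])),len(P),d.std())
F=frame(-13.5,32);O=c+F[0]*((.026-c[2])/F[0][2]);print(O)
O=np.array([.571,-.238,.026]);print('plane offset of O',(O-c)@n)
rectify(o,O,F,'rect_w3')
E
```

```text
[-0.572  0.21   0.119  1.483 -0.    -0.337] [ 0.014 -0.014  0.005 -0.001 -0.002 -0.003]
plane [ 0.4734 -0.2122  0.0901] [ 0.5173 -0.1274  0.8463] slope 32.1916764141414 yaw -13.834951705537042 18815 0.0006114797081813948
[ 0.57324998 -0.23612484  0.026     ]
plane offset of O -0.0005210428615897102
```

View pics/w3.png

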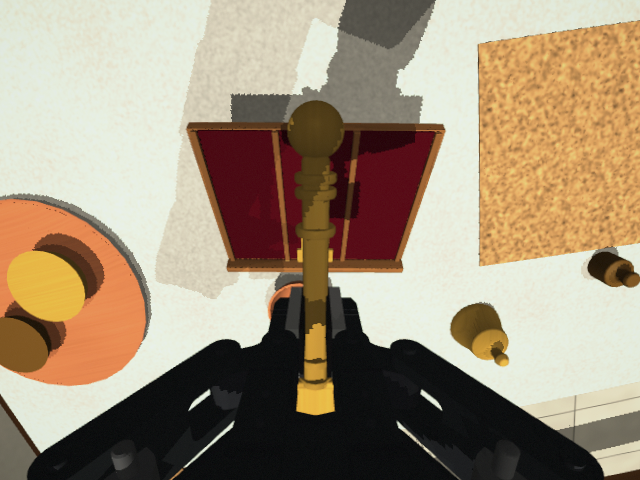

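View pics/rect_w3.png

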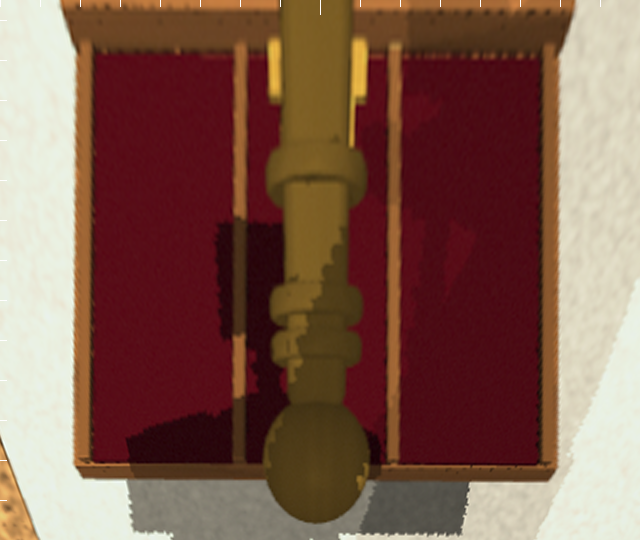

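```bash
cat > board.py <<'E'
from rect import *
F=frame(-13.7,32.1);bx,by,bz=F
F0=frame(-13.5,32.)
O=np.array([.571,-.238,.026])-.0032*F0[0]-.0018*F0[1]
_n=np.array([.5173,-.1274,.8463]);_c=np.array([.4734,-.2122,.0901])
# put O on the fitted plane at O
O=O-_n*((O-_c)@_n)
Rp=np.c_[-bz,bx,-by]
def B(x,y,z): return O+x*bx+y*by+z*bz
def inB(p): return np.array([(p-O)@bx,(p-O)@by,(p-O)@bz])
E
python3 - <<'E'
from board import *
print('O',O.round(4)); print(np.linalg.det(Rp))
for z in(.15,.05):print(B(.0945,.0766,z).round(4),row(Rp,B(.0945,.0766,z)))
E
```

```text
O [ 0.5743 -0.2369  0.0247]
1.0
[ 0.5558 -0.3113  0.202 ] ([0.004, -0.0, 0.557], [0.1266, -0.0966, -0.0772])
[ 0.5042 -0.2987  0.1173] ([0.004, -0.0, 0.557], [0.2114, -0.0438, -0.0771])
```

Request:
step_arm:
  moves:
    - [[0,0,0.08,0.01,-0.01,-0.01,0],[0,0,0.16,0.02,-0.03,-0.02,0],[0,0,0.24,0.04,-0.05,-0.03,0],[0,0,0.32,0.06,-0.07,-0.045,0],[0,0,0.4,0.08,-0.08,-0.06,0],[0,0,0.48,0.1,-0.09,-0.07,0],[0.004,0,0.557,0.12,-0.0966,-0.077,0],[0.004,0,0.557,0.1266,-0.0966,-0.077,0],[0.004,0,0.557,0.1266,-0.0966,-0.077,0],[0.004,0,0.557,0.1266,-0.0966,-0.077,0]]

```text
clock: 6.45
tcp_pos: [0.5563, -0.3097, 0.2029]
orientation: [0.413, -0.267, 0.655, 0.574]
wrist_force: [-0.8, 0.1, -1.4]
finger_gap: 0.0093
```

```bash
python3 - <<'E'
from board import *
Rc,p,s=cur();print(s['joint_pos'].round(3),inB(p).round(4),s['wrist_force'])
o=snap('wrist','w4');snap('scene','s4')
print(row(Rp,B(.0945,.0766,.06)),row(Rp,B(.0945,.0766,.018)))
W=cloud(o);T=(W-p)@Rc
m=(np.abs(T[...,2])<.03)&(abs(T[...,0]-.0)<.03)&(T[...,1]>.02)&(T[...,1]<.11);Q=T[m]
for b in (.026,.05,.068,.08):
    k=abs(Q[:,1]-b)<.003;print(b,np.percentile(Q[k,0],2).round(4),'z',np.percentile(Q[k,2],[1,99]).round(4))
E
```

```text
[-0.558  1.036  1.076  2.146 -0.168 -0.274] [0.0949 0.0749 0.1508] [-0.76846411  0.08540593 -1.35458558]
([0.0, -0.003, 0.006], [0.094, -0.0018, -0.0009]) ([0.0, -0.003, 0.006], [0.136, -0.0016, -0.0008])
0.026 -0.0024 z [-0.0056  0.0047]
0.05 -0.0024 z [-0.0053  0.0048]
0.068 -0.0023 z [-0.0055  0.0049]
0.08 -0.0076 z [-0.0106  0.01  ]
```

View pics/w4.png

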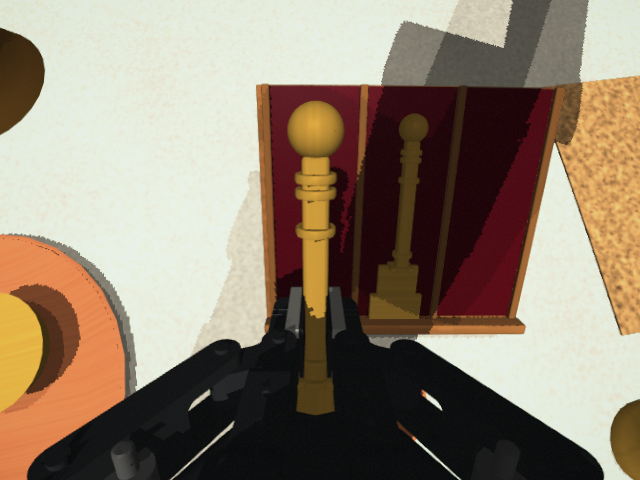

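View pics/s4.png

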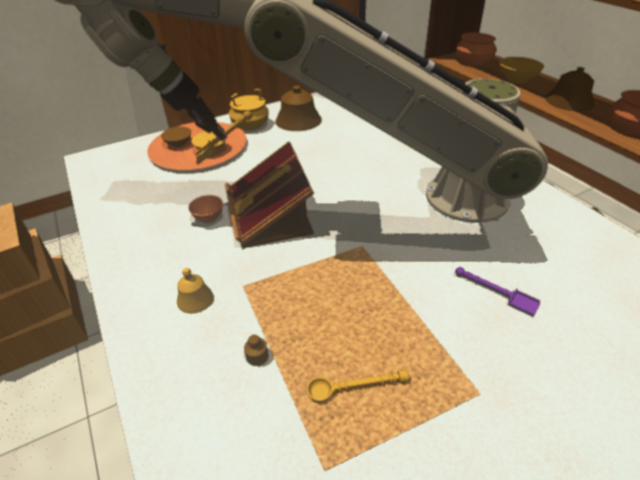

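The wrist picture shows the ball at (316,128) over the left lane, and the press undisturbed at (400,220). Joints 3 and 4 are near their limits, so I descend in stages.

Request:
step_arm:
  moves:
    - [[0,-0.003,0.006,0.025,-0.001,-0.001,0],[0,-0.003,0.006,0.05,-0.0018,-0.001,0],[0,-0.003,0.006,0.075,-0.0018,-0.001,0],[0,-0.003,0.006,0.094,-0.0018,-0.001,0],[0,-0.003,0.006,0.094,-0.0018,-0.001,0],[0,-0.003,0.006,0.094,-0.0018,-0.001,0]]

```text
clock: 7.15
tcp_pos: [0.5097, -0.3, 0.1301]
orientation: [0.415, -0.268, 0.655, 0.572]
wrist_force: [-0.2, -0.4, -2.3]
finger_gap: 0.0087
```

```bash
python3 - <<'E'
from board import *
Rc,p,s=cur();print(s['joint_pos'].round(3),inB(p).round(4),s['wrist_force'])
print(row(Rp,B(.0945,.0765,.018)))
o=snap('wrist','w5')
E
```

```text
[-0.581  0.874  0.571  1.797 -0.179 -0.293] [0.0965 0.0766 0.0639] [-0.17174563 -0.41368853 -2.29856762]
([-0.001, -0.001, 0.005], [0.0459, -0.0018, 0.0002])
```

View pics/w5.png

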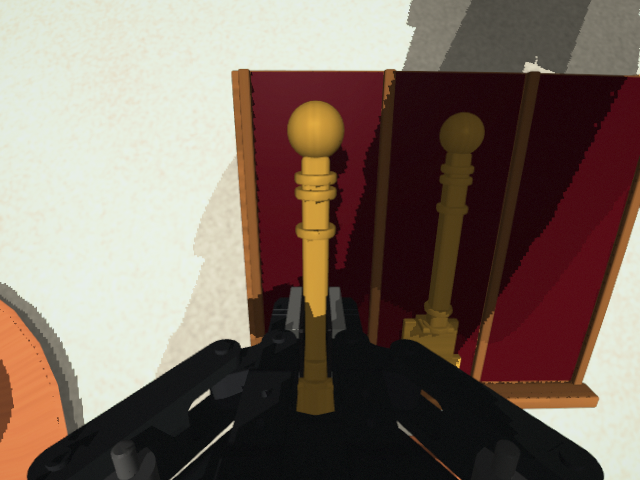

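Request:
step_arm:
  moves:
    - [[0,0,0.008,0.02,-0.001,0,0],[0,0,0.008,0.035,-0.002,0,0],[0,0,0.008,0.043,-0.002,0,0],[0,0,0.008,0.0455,-0.002,0,0],[0,0,0.008,0.0455,-0.002,0,0],[0,0,0.008,0.0455,-0.002,0,0]]

```text
clock: 7.8
tcp_pos: [0.4908, -0.2962, 0.0936]
orientation: [0.414, -0.268, 0.656, 0.572]
wrist_force: [2.8, 0.5, 9.0]
finger_gap: 0.0091
```

```bash
python3 - <<'E'
from board import *
Rc,p,s=cur();print(s['joint_pos'].round(3),inB(p).round(4),s['wrist_force'],(s['wrist_force']@F[2]).round(2))
print(row(Rp,B(.0945,.0765,.014)))
o=snap('wrist','w6')
rectify(o,O,F,'rect_w6'); snap('scene','s6')
W=cloud(o); 
b=np.stack([(W-O)@bx,(W-O)@by,(W-O)@bz],-1)
# ball points
m=(abs(b[...,1]-.076)<.014)&(b[...,0]>.15)&(b[...,0]<.2)&(b[...,2]>.016)
q=b[m];print('ball x',q[:,0].min(),q[:,0].max(),'y',q[:,1].min(),q[:,1].max(),'ztop',np.percentile(q[:,2],98))
m=(abs(b[...,1]-.076)<.03)&(b[...,0]>.12)&(b[...,0]<.16)&(b[...,2]<.008)&(b[...,2]>-.01);print('felt z',np.percentile(b[m][:,2],[10,50,90]))
m=(abs(b[...,1]-.076)<.003)&(b[...,0]>.115)&(b[...,0]<.13)&(b[...,2]>.012);print('handle top z',np.percentile(b[m][:,2],[10,50,90]))
E
```

```text
[-0.589  0.849  0.432  1.681 -0.185 -0.3  ] [0.0934 0.0773 0.0228] [2.79835777 0.52979505 8.95122013] 8.96
([-0.001, -0.004, 0.005], [0.0087, 0.0011, 0.0008])
ball x 0.15000811473989203 0.18191398485785704 y 0.06790967902386266 0.08712896700748893 ztop 0.02237403196952056
felt z [-0.00049227  0.0002898   0.00106879]
handle top z [0.02028414 0.02120949 0.02219848]
```

View pics/rect_w6.png

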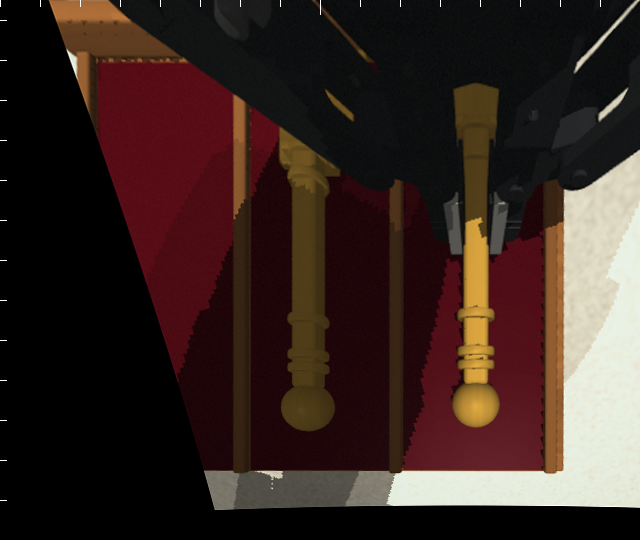

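View pics/s6.png

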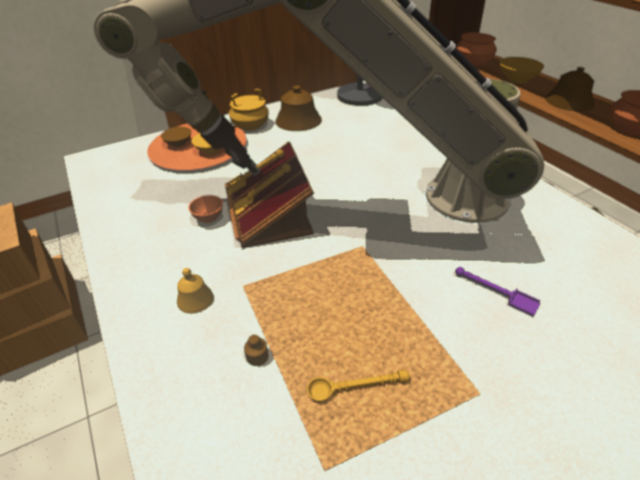

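The wrist force is 9 N at TCP height 22.8 mm. The ball already touches the felt at (475,405) in the rectified view, so the blade tip is riding on the ledge. I back off and inspect.

Request:
step_arm:
  moves:
    - [[0,0,0,-0.01,0.001,0,0],[0,0,0,-0.025,0.003,0,0],[0,0,0,-0.035,0.006,0,0],[0,0,0,-0.035,0.006,0,0],[0,0,0,-0.035,0.006,0,0],[0,0,0,-0.035,0.006,0,0]]

```text
clock: 8.5
tcp_pos: [0.5036, -0.299, 0.1259]
orientation: [0.414, -0.268, 0.656, 0.572]
wrist_force: [-0.5, 0.3, -3.0]
finger_gap: 0.0093
```

```bash
cat > hand.py <<'E'
from board import *
def inhand(fn,zl=.03):
    Rc,p,s=cur();print(s['joint_pos'].round(3),'B',inB(p).round(4),s['wrist_force'].round(1),'fz',(s['wrist_force']@F[2]).round(2))
    print('tilt err',R.from_matrix(Rp.T@Rc).as_rotvec().round(4))
    o=snap('wrist',fn)
    W=cloud(o);T=(W-p)@Rc
    m=(np.abs(T[...,2])<zl)&(abs(T[...,0]-.0)<.03)&(T[...,1]>.02)&(T[...,1]<.11);Q=T[m]
    for b in (.02,.026,.032,.05,.068,.076,.08,.084,.088,.092):
        k=abs(Q[:,1]-b)<.002
        if k.sum()>4: print(b,k.sum(),np.percentile(Q[k,0],2).round(4),'z',np.percentile(Q[k,2],[1,99]).round(4))
    return o
E
python3 - <<'E'
from hand import *
inhand('w7')
E
```

```text
[-0.583  0.862  0.537  1.775 -0.182 -0.294] B [0.0995 0.0771 0.057 ] [-0.5  0.3 -3. ] fz -2.84
tilt err [ 0.0012  0.0032 -0.0035]
0.02 103 -0.0008 z [-0.0056  0.0048]
0.026 228 -0.0006 z [-0.0056  0.0047]
0.032 230 -0.0002 z [-0.0055  0.0051]
0.05 246 0.001 z [-0.0058  0.0045]
0.068 277 0.0023 z [-0.0056  0.0047]
0.076 529 -0.0019 z [-0.0105  0.0095]
0.08 617 -0.002 z [-0.0108  0.0097]
0.084 510 -0.0011 z [-0.0097  0.0088]
0.088 255 0.0012 z [-0.0074  0.0063]
```

Request:
step_arm:
  moves:
    - [[0,0,0.03,0.012,0.001,0.001,0],[0,0,0.068,0.022,0.001,0.0016,0],[0,0,0.068,0.03,0.001,0.0016,0],[0,0,0.068,0.037,0.001,0.0016,0],[0,0,0.068,0.037,0.001,0.0016,0],[0,0,0.068,0.037,0.001,0.0016,0]]

```text
clock: 9.15
tcp_pos: [0.4838, -0.2927, 0.0951]
orientation: [0.394, -0.245, 0.664, 0.586]
wrist_force: [0.8, -0.8, -3.1]
finger_gap: 0.0093
```

```bash
python3 - <<'E'
from hand import *
inhand('w8')
E
```

```text
[-0.583  0.896  0.488  1.759 -0.201 -0.281] B [0.1007 0.0756 0.0199] [ 0.8 -0.8 -3.1] fz -2.11
tilt err [0.0014 0.0029 0.0649]
0.02 488 -0.0004 z [-0.0292  0.0293]
0.026 1009 -0.0001 z [-0.0295  0.0295]
0.032 972 0.0003 z [-0.0293  0.0293]
0.05 1036 0.0014 z [-0.0293  0.0294]
0.068 1213 0.0027 z [-0.0293  0.0294]
0.076 1346 -0.0015 z [-0.0292  0.0294]
0.08 1346 -0.0018 z [-0.0294  0.0293]
0.084 1383 -0.0007 z [-0.0294  0.0294]
0.088 1217 0.0022 z [-0.0294  0.0294]
0.092 1355 0.0242 z [-0.0293  0.0294]
```

Request:
step_arm:
  moves:
    - [[0,0,0,0.002,0,0,0],[0,0,0,0.0035,0,0,0],[0,0,0,0.0045,0,0,0],[0,0,0,0.0045,0,0,0]]

```text
clock: 9.6
tcp_pos: [0.4814, -0.2922, 0.0918]
orientation: [0.394, -0.246, 0.664, 0.585]
wrist_force: [-1.0, -1.3, -2.6]
finger_gap: 0.0091
```

Request:
step_arm:
  moves:
    - [[0,0,0,0.001,0,0,0],[0,0,0,0.0015,0,0,0],[0,0,0,0.0015,0,0,0]]

```text
clock: 9.9
tcp_pos: [0.4812, -0.2922, 0.0915]
orientation: [0.395, -0.246, 0.664, 0.585]
wrist_force: [4.0, 0.1, 4.4]
finger_gap: 0.0094
```

```bash
python3 - <<'E'
from hand import *
o=inhand('w9'); rectify(o,O,F,'rect_w9'); snap('scene','s9');snap('top','t9')
E
```

```text
[-0.585  0.89   0.468  1.742 -0.202 -0.283] B [0.101  0.0757 0.0155] [4.  0.1 4.4] fz 5.8
tilt err [0.0018 0.0038 0.0619]
0.02 526 -0.0005 z [-0.0293  0.0295]
0.026 1039 -0.0002 z [-0.0293  0.0293]
0.032 1056 0.0001 z [-0.0293  0.0294]
0.05 1150 0.0013 z [-0.0294  0.0294]
0.068 1261 0.0024 z [-0.0292  0.0293]
0.076 1308 -0.0019 z [-0.0292  0.0292]
0.08 1463 -0.002 z [-0.0293  0.0293]
0.084 1434 -0.0008 z [-0.0294  0.0294]
0.088 1372 0.0018 z [-0.0293  0.0295]
0.092 1413 0.0196 z [-0.0293  0.0294]
```

View pics/rect_w9.png

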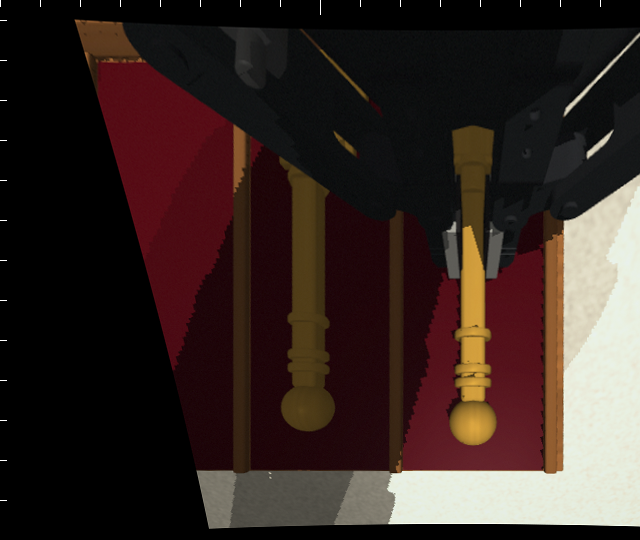

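Request:
step_arm:
  moves:
    - [[0,0,0,-0.0002,-0.002,0,0],[0,0,0,-0.0003,-0.004,0,0],[0,0,0,-0.0004,-0.005,0,0],[0,0,0,-0.0004,-0.005,0,0]]

```text
clock: 10.45
tcp_pos: [0.4852, -0.2933, 0.089]
orientation: [0.394, -0.246, 0.664, 0.585]
wrist_force: [1.0, -0.5, 3.7]
finger_gap: 0.0091
```

```bash
python3 - <<'E'
from hand import *
o=inhand('w10'); s=env.get_state();print('f board',[(s['wrist_force']@v).round(2) for v in F])
E
```

```text
[-0.583  0.901  0.485  1.748 -0.201 -0.281] B [0.0962 0.0758 0.0155] [ 1.  -0.5  3.7] fz 3.7
tilt err [0.0017 0.0038 0.0628]
0.02 517 -0.0005 z [-0.0292  0.0294]
0.026 1040 -0.0003 z [-0.0293  0.0292]
0.032 1056 -0.0 z [-0.0294  0.0296]
0.05 1144 0.0013 z [-0.0293  0.0295]
0.068 1264 0.0025 z [-0.0294  0.0295]
0.076 1309 -0.0019 z [-0.0293  0.0293]
0.08 1469 -0.0018 z [-0.0293  0.0294]
0.084 1439 -0.0009 z [-0.0293  0.0294]
0.088 1368 0.0017 z [-0.0294  0.0294]
0.092 1413 0.0196 z [-0.0293  0.0294]
f board [np.float64(3.19), np.float64(-0.31), np.float64(4.44)]
```

Request:
step_arm:
  moves:
    - [[0,0,0,0,-0.0015,0,0],[0,0,0,0,-0.002,0,0],[0,0,0,0,-0.002,0,0]]

```text
clock: 10.8
tcp_pos: [0.4865, -0.2936, 0.0881]
orientation: [0.394, -0.246, 0.665, 0.585]
wrist_force: [-0.3, -0.5, 5.9]
finger_gap: 0.0091
```

```bash
python3 - <<'E'
from hand import *
o=inhand('w11'); s=env.get_state();print('f board',[(s['wrist_force']@v).round(2) for v in F])
rectify(o,O,F,'rect_w11')
E
```

```text
[-0.582  0.905  0.491  1.751 -0.201 -0.281] B [0.0946 0.0758 0.0155] [-0.3 -0.5  5.9] fz 4.88
tilt err [0.0016 0.0039 0.0635]
0.02 503 -0.0005 z [-0.0294  0.0294]
0.026 1033 -0.0003 z [-0.0293  0.0292]
0.032 1042 0.0002 z [-0.0293  0.0294]
0.05 1131 0.0014 z [-0.0293  0.0294]
0.068 1256 0.0026 z [-0.0294  0.0294]
0.076 1317 -0.0018 z [-0.0292  0.0294]
0.08 1469 -0.0018 z [-0.0293  0.0293]
0.084 1442 -0.0011 z [-0.0293  0.0294]
0.088 1368 0.002 z [-0.0295  0.0294]
0.092 1411 0.0197 z [-0.0293  0.0295]
f board [np.float64(3.24), np.float64(-1.38), np.float64(4.56)]
```

View pics/rect_w11.png

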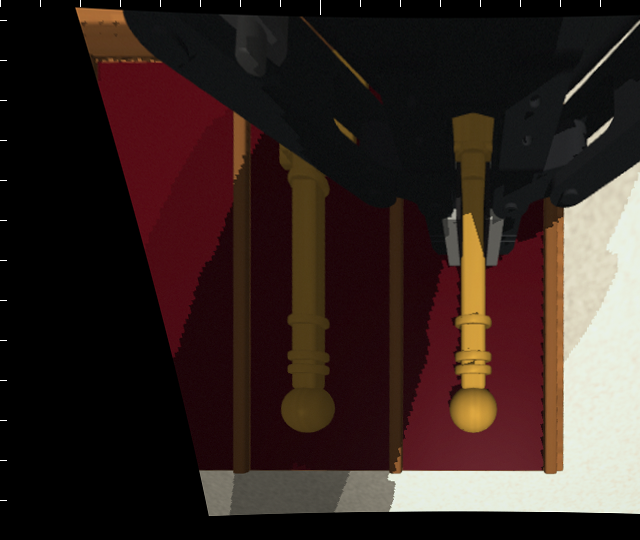

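Request:
step_arm:
  moves:
    - [[0,0,0,0,-0.001,0,0],[0,0,0,0,-0.0015,0,0],[0,0,0,0,-0.0015,0,0]]

```text
clock: 11.15
tcp_pos: [0.4866, -0.2936, 0.0881]
orientation: [0.393, -0.245, 0.665, 0.586]
wrist_force: [-2.9, 1.0, 8.3]
finger_gap: 0.009
```

```bash
python3 - <<'E'
from hand import *
Rc,p,s=cur();print(inB(p).round(4));print('f board',[(s['wrist_force']@v).round(2) for v in F])
E
```

```text
[0.0945 0.0758 0.0155]
f board [np.float64(6.99), np.float64(-0.23), np.float64(5.41)]
```

Contact with the ledge: the force rose to 7 N and the TCP stopped moving. Release.

Request:
step_arm:
  moves:
    - [[0,0,0,0,0,0,0],[0,0,0,0,0,0,0.3],[0,0,0,0,0,0,0.3],[0,0,0,0,0,0,0.3],[0,0,0,0,0,0,0.3]]

```text
clock: 11.65
tcp_pos: [0.4865, -0.2935, 0.0877]
orientation: [0.393, -0.245, 0.665, 0.586]
wrist_force: [-0.9, 0.3, -1.0]
finger_gap: 0.0253
```

```bash
python3 - <<'E'
from hand import *
Rc,p,s=cur();print(inB(p).round(4));print('f board',[(s['wrist_force']@v).round(2) for v in F])
o=snap('wrist','w12')
E
```

```text
[0.0944 0.0758 0.0152]
f board [np.float64(0.31), np.float64(-0.06), np.float64(-1.35)]
```

View pics/w12.png

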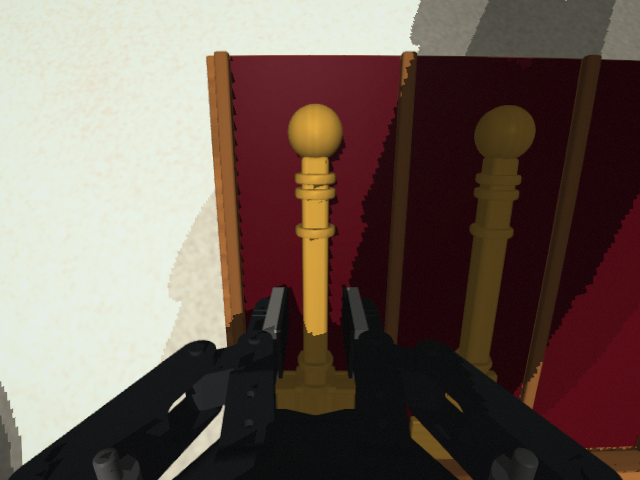

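The shovel stays put with the fingers open at (270,330) and (355,330). Retreat.

Request:
step_arm:
  moves:
    - [[0,0,0,-0.015,0,0,0.3],[0,0,0,-0.04,0,0,0.3],[0,0,0,-0.07,0,0,0.3],[0,0,0,-0.08,0,0,0.3],[0,0,0,-0.08,0,0,0.3]]

```text
clock: 12.2
tcp_pos: [0.5334, -0.3048, 0.1534]
orientation: [0.394, -0.246, 0.665, 0.585]
wrist_force: [0.1, -0.2, -0.4]
finger_gap: 0.0257
```

```bash
python3 - <<'E'
from hand import *
Rt=mat([0,0,-1],[np.cos(np.radians(76.5)),np.sin(np.radians(76.5)),0])
print(row(Rt,[.46,-.215,.33]))
E
```

```text
([-0.003, -0.004, -0.624], [-0.0896, 0.1784, 0.0691])
```

Request:
step_arm:
  moves:
    - [[0,0,-0.06,-0.02,0.02,0.01,0.6],[0,0,-0.13,-0.04,0.04,0.02,0.6],[0,0,-0.2,-0.06,0.07,0.03,0.6],[0,0,-0.28,-0.07,0.1,0.04,0.6],[0,0,-0.36,-0.085,0.13,0.055,0.6],[0,0,-0.44,-0.09,0.16,0.069,0.6],[0,0,-0.53,-0.09,0.178,0.069,0.6],[-0.003,-0.004,-0.624,-0.09,0.178,0.069,0.6],[-0.003,-0.004,-0.624,-0.09,0.178,0.069,0.6],[-0.003,-0.004,-0.624,-0.09,0.178,0.069,0.6],[-0.003,-0.004,-0.624,-0.09,0.178,0.069,0.6]]

```text
clock: 13.3
tcp_pos: [0.4608, -0.2155, 0.3291]
orientation: [0.555, -0.437, 0.556, 0.438]
wrist_force: [-0.4, 0.2, -0.7]
finger_gap: 0.0513
```

```bash
python3 - <<'E'
from hand import *
Rc,p,s=cur();print(p,s['qvel'].round(3))
o=snap('wrist','w13');im=rectify(o,O,F,'rect_w13');snap('top','t13')
a=np.radians(-20.4);Rt=mat([0,0,-1],[-np.sin(a),np.cos(a),0]);print(row(Rt,[.565,.333,.235]))
E
```

```text
[ 0.46076666 -0.21554872  0.32910882] [ 0.003  0.024  0.012 -0.     0.003 -0.001]
([0.12, 0.0, -0.003], [0.0943, 0.0272, 0.5577])
```

View pics/rect_w13.png

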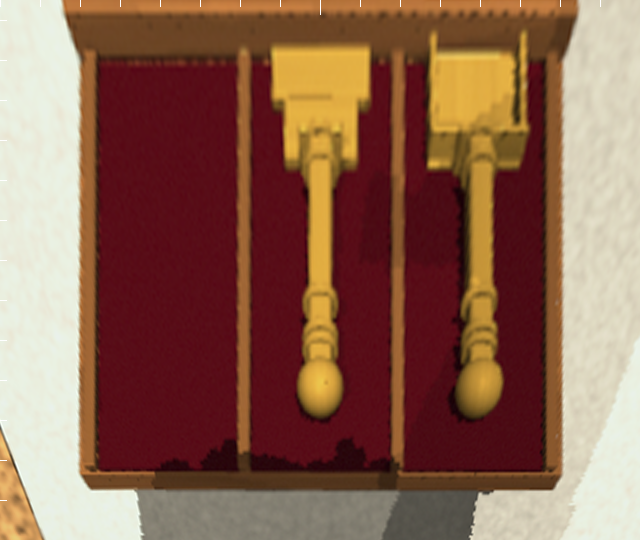

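View pics/w13.png

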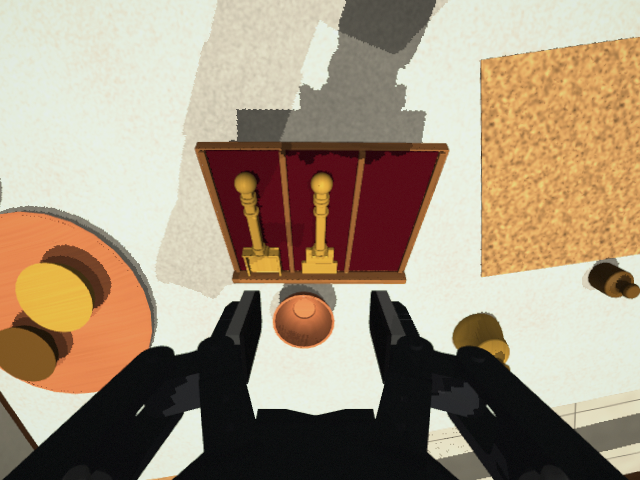

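The shovel lies straight in the left lane with its blade at the ledge, spanning (430–525, 50–165) in the rectified view, and the press is untouched. Now the spoon.

Request:
step_arm:
  moves:
    - [[0.01,0,0,0.0,0.0,0.045,0.6],[0.02,0,0,0.0,0.0,0.09,0.6],[0.03,0,0,0.01,0.0,0.14,0.6],[0.04,0,0,0.02,0.0,0.19,0.6],[0.05,0,0,0.03,0.01,0.24,0.6],[0.06,0,0,0.05,0.01,0.29,0.6],[0.08,0,0,0.06,0.02,0.34,0.6],[0.1,0,0,0.08,0.027,0.39,0.6],[0.12,0,0,0.094,0.027,0.44,0.6],[0.12,0,-0.003,0.094,0.027,0.49,0.6],[0.12,0,-0.003,0.094,0.027,0.53,0.6],[0.12,0,-0.003,0.094,0.027,0.557,0.6]]

```text
clock: 14.6
tcp_pos: [0.5653, 0.3361, 0.2326]
orientation: [0.579, -0.404, 0.581, 0.405]
wrist_force: [0.6, 0.7, 0.4]
finger_gap: 0.051
```

Request:
step_arm:
  moves:
    - [[0,0,0,0,0,0.005,0.6],[0,0,0,0,0,0.005,0.6],[0,0,0,0,0,0.005,0.6]]

```text
clock: 14.9
tcp_pos: [0.567, 0.34, 0.2313]
orientation: [0.578, -0.404, 0.582, 0.405]
wrist_force: [0.4, -0.4, 0.3]
finger_gap: 0.0511
```

```bash
python3 - <<'E'
from fit import *
s=env.get_state();print(s['tcp_pos'],s['joint_pos'].round(3),s['qvel'].round(3))
o=snap('wrist','w14')
c,a,az,*r=toolfit(o,np.array((.566,.332)),(.937,-.35),.009);print(c,a,az,r)
W=cloud(o);n=np.array([-a[1],a[0]])
Q=W[(np.linalg.norm(W[...,:2]-c,axis=-1)<.13)];s=(Q[:,:2]-c)@a;t=(Q[:,:2]-c)@n
for b in np.arange(-.1,.105,.006):
    k=(abs(s-b)<.003)&(Q[:,2]>.009)&(Q[:,2]<.035)&(abs(t)<.04)
    if k.sum(): print(b.round(3),k.sum(),t[k].min().round(4),t[k].max().round(4),((t[k].min()+t[k].max())/2).round(4),Q[k,2].max().round(4))
k=(Q[:,2]>.009)&(Q[:,2]<.035)&(abs(t)<.03);print(s[k].min(),s[k].max())
E
```

```text
[0.56698259 0.34002757 0.23126627] [ 0.419  0.495  0.291  1.372 -0.     0.773] [-0.02  -0.028 -0.014 -0.001  0.001  0.001]
[0.56426554 0.33124   ] [ 0.93873638 -0.34463605] -20.159580599453534 [np.float64(0.18045973813150873), array([0.01807296, 0.01902062, 0.0200961 ]), np.float64(0.04381337766259705)]
-0.088 76 -0.0104 0.0091 -0.0007 0.0251
-0.082 146 -0.0106 0.0091 -0.0007 0.0263
-0.076 127 -0.0107 0.0091 -0.0008 0.0257
-0.07 93 -0.0108 0.0091 -0.0008 0.0255
-0.064 94 -0.0078 0.0081 0.0002 0.0231
-0.058 91 -0.0079 0.0081 0.0001 0.023
-0.052 70 -0.008 0.0071 -0.0005 0.0213
-0.046 66 -0.005 0.0051 0.0 0.0202
-0.04 90 -0.0083 0.0081 -0.0001 0.023
-0.034 65 -0.0052 0.005 -0.0001 0.0206
-0.028 65 -0.0053 0.005 -0.0001 0.0206
-0.022 60 -0.0053 0.005 -0.0002 0.0202
-0.016 61 -0.0055 0.005 -0.0002 0.0209
-0.01 65 -0.0055 0.005 -0.0003 0.0208
-0.004 58 -0.0057 0.0049 -0.0004 0.0211
0.002 56 -0.0046 0.0049 0.0002 0.0212
0.008 54 -0.0047 0.0049 0.0001 0.0204
0.014 56 -0.0048 0.0049 0.0001 0.0205
0.02 76 -0.0082 0.008 -0.0001 0.0224
0.026 61 -0.0082 0.008 -0.0001 0.0228
0.032 73 -0.0073 0.008 0.0003 0.0233
0.038 56 -0.0085 0.008 -0.0002 0.0227
0.044 95 -0.0098 0.0091 -0.0004 0.0213
0.05 66 -0.0141 0.0146 0.0003 0.0205
0.056 35 -0.0186 0.018 -0.0003 0.0188
0.062 39 -0.021 0.0202 -0.0004 0.0187
0.068 43 -0.0223 0.0214 -0.0004 0.0185
0.074 57 -0.0223 0.0215 -0.0004 0.0186
0.08 77 -0.0202 0.0193 -0.0005 0.0186
0.086 138 -0.017 0.0159 -0.0005 0.019
0.092 44 -0.008 0.0102 0.0011 0.0187
-0.08926687728855955 0.09190294463384684
```

View pics/w14.png

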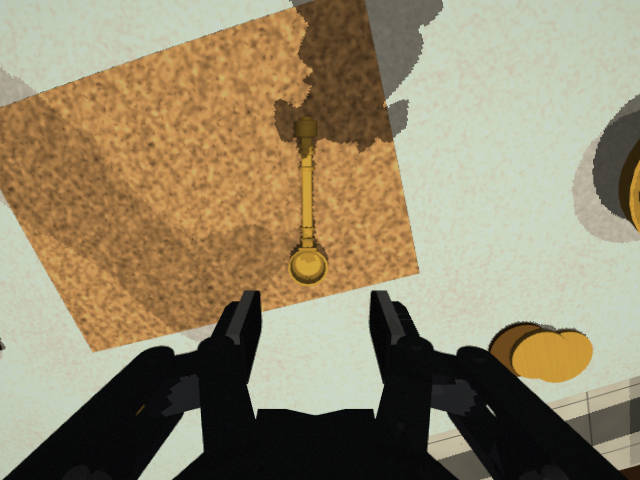

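```bash
python3 - <<'E'
from h import *
a=np.radians(-20.2);Rt=mat([0,0,-1],[-np.sin(a),np.cos(a),0]);print(row(Rt,[.5646,.3311,.017]))
E
```

```text
([-0.002, -0.003, -0.003], [0.2149, -0.0013, -0.0082])
```

Request:
step_arm:
  moves:
    - [[-0.002,-0.003,-0.003,0.04,-0.0013,-0.0082,0.6],[-0.002,-0.003,-0.003,0.085,-0.0013,-0.0082,0.6],[-0.002,-0.003,-0.003,0.13,-0.0013,-0.0082,0.6],[-0.002,-0.003,-0.003,0.165,-0.0013,-0.0082,0.6],[-0.002,-0.003,-0.003,0.19,-0.0013,-0.0082,0.6],[-0.002,-0.003,-0.003,0.205,-0.0013,-0.0082,0.6],[-0.002,-0.003,-0.003,0.212,-0.0013,-0.0082,0.6],[-0.002,-0.003,-0.003,0.2148,-0.0013,-0.0082,0.6],[-0.002,-0.003,-0.003,0.2148,-0.0013,-0.0082,0.6],[-0.002,-0.003,-0.003,0.2148,-0.0013,-0.0082,0.6]]

```text
clock: 15.95
tcp_pos: [0.5656, 0.3311, 0.0186]
orientation: [0.581, -0.405, 0.579, 0.404]
wrist_force: [-0.4, -0.2, -0.2]
finger_gap: 0.0511
```

```bash
python3 - <<'E'
from h import *
a=np.radians(-20.2);Rt=mat([0,0,-1],[-np.sin(a),np.cos(a),0]);print(row(Rt,[.5646,.3311,.017]))
snap('wrist','w15')
E
```

```text
([-0.0, 0.002, 0.002], [0.0016, 0.0009, -0.0004])
```

View pics/w15.png

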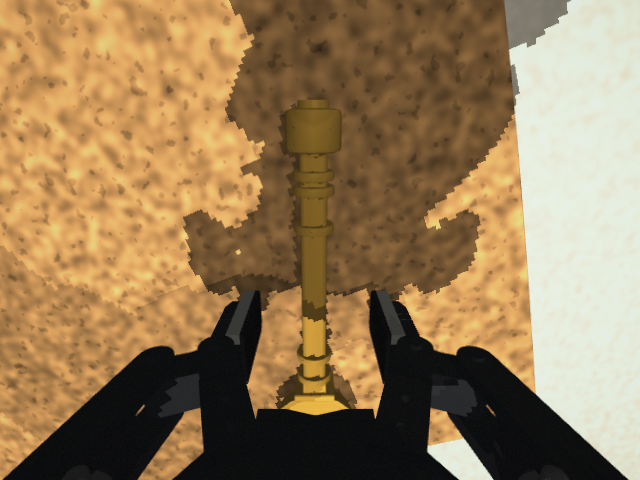

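The spoon's handle (313,300) is centred between the fingers. Lower 1.6 mm, then close.

Request:
step_arm:
  moves:
    - [[0,0,0,0.0016,0.0009,-0.0004,0.6],[0,0,0,0.0016,0.0009,-0.0004,0.3],[0,0,0,0.0016,0.0009,-0.0004,0],[0,0,0,0.0016,0.0009,-0.0004,0],[0,0,0,0.0016,0.0009,-0.0004,0],[0,0,0,0.0016,0.0009,-0.0004,0],[0,0,0,0.0016,0.0009,-0.0004,0],[0,0,0,0.0016,0.0009,-0.0004,0]]
  force: 60

```text
clock: 16.8
tcp_pos: [0.5647, 0.3315, 0.0173]
orientation: [0.581, -0.405, 0.579, 0.404]
wrist_force: [-1.0, 0.0, 3.2]
finger_gap: 0.0091
```

Request:
step_arm:
  moves:
    - [[0,0,0,-0.01,0,0,0],[0,0,0,-0.03,0,0,0],[0,0,0,-0.07,0,0,0],[0,0,0,-0.12,0,0,0],[0,0,0,-0.17,0,0,0],[0,0,0,-0.22,0,0,0],[0,0,0,-0.25,0,0,0],[0,0,0,-0.25,0,0,0],[0,0,0,-0.25,0,0,0]]

```text
clock: 17.7
tcp_pos: [0.5642, 0.331, 0.2676]
orientation: [0.581, -0.405, 0.579, 0.404]
wrist_force: [0.3, 0.8, -1.8]
finger_gap: 0.009
```

```bash
python3 - <<'E'
from hand import *
inhand('w16')
print(B(.103,-.0755,.15),row(Rp,B(.103,-.0755,.15)))
E
```

```text
[0.408 0.469 0.338 1.436 0.    0.761] B [ 0.2513 -0.5494  0.1291] [ 0.3  0.8 -1.8] fz -1.54
tilt err [ 0.1101 -0.0343 -0.5624]
0.02 101 -0.0029 z [-0.0056  0.0047]
0.026 213 -0.0027 z [-0.0055  0.0047]
0.032 233 -0.003 z [-0.0054  0.005 ]
0.05 260 -0.0029 z [-0.0057  0.0048]
0.068 295 -0.0031 z [-0.0054  0.0045]
0.076 618 -0.0081 z [-0.0109  0.0099]
0.08 671 -0.0081 z [-0.0111  0.0102]
0.084 668 -0.008 z [-0.011   0.0101]
0.088 389 -0.0069 z [-0.0096  0.0087]
[ 0.5848529  -0.16180418  0.20650216] ([-0.111, 0.033, 0.56], [0.0592, -0.1901, -0.4549])
```

View pics/w16.png

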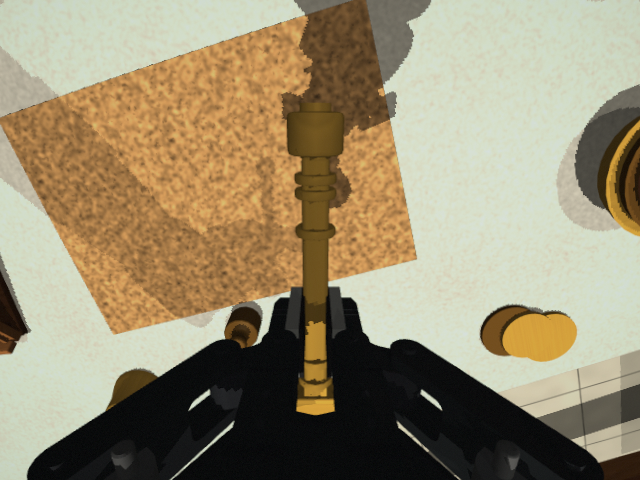

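```bash
python3 - <<'E'
from hand import *
Rt=mat([0,0,-1],-by); print(row(Rt,[.51,-.15,.29]))
E
```

```text
([-0.114, 0.001, 0.0], [-0.0243, -0.1159, -0.4696])
```

Request:
step_arm:
  moves:
    - [[0,0,0,-0.024,-0.01,-0.04,0],[-0.02,0,0,-0.024,-0.02,-0.085,0],[-0.04,0,0,-0.024,-0.03,-0.13,0],[-0.05,0,0,-0.024,-0.042,-0.178,0],[-0.06,0,0,-0.024,-0.054,-0.225,0],[-0.07,0,0,-0.024,-0.066,-0.27,0],[-0.08,0,0,-0.024,-0.078,-0.318,0],[-0.09,0,0,-0.024,-0.09,-0.365,0],[-0.1,0,0,-0.024,-0.1,-0.41,0],[-0.114,0,0,-0.024,-0.11,-0.445,0],[-0.114,0,0,-0.024,-0.116,-0.47,0],[-0.114,0,0,-0.024,-0.116,-0.47,0]]

```text
clock: 18.95
tcp_pos: [0.5085, -0.1532, 0.2868]
orientation: [0.556, -0.434, 0.558, 0.437]
wrist_force: [-0.9, 1.2, -1.4]
finger_gap: 0.0092
```

```bash
python3 - <<'E'
from hand import *
print(cur()[1],row(Rp,B(.103,-.0755,.11)))
E
```

```text
[ 0.50845672 -0.15322948  0.28682496] ([-0.004, 0.002, 0.556], [0.114, -0.0554, 0.0099])
```

Request:
step_arm:
  moves:
    - [[0,0,0.08,0.01,-0.01,0.002,0],[0,0,0.16,0.02,-0.02,0.004,0],[0,0,0.24,0.03,-0.03,0.006,0],[0,0,0.32,0.045,-0.04,0.008,0],[0,0,0.4,0.06,-0.05,0.0099,0],[0,0,0.48,0.08,-0.055,0.0099,0],[-0.004,0.002,0.556,0.1,-0.055,0.0099,0],[-0.004,0.002,0.56,0.114,-0.055,0.0099,0],[-0.004,0.002,0.56,0.114,-0.055,0.0099,0],[-0.004,0.002,0.56,0.114,-0.055,0.0099,0]]

```text
clock: 19.95
tcp_pos: [0.5633, -0.1562, 0.1734]
orientation: [0.413, -0.265, 0.656, 0.574]
wrist_force: [0.5, 0.7, -0.8]
finger_gap: 0.0095
```

```bash
python3 - <<'E'
from hand import *
inhand('w17'); print(row(Rp,B(.103,-.0757,.022)))
E
```

```text
[-0.372  0.872  0.665  1.923 -0.071 -0.113] B [ 0.1042 -0.0758  0.1102] [ 0.5  0.7 -0.8] fz -0.54
tilt err [0.     0.0003 0.0031]
0.02 103 -0.0029 z [-0.0056  0.0047]
0.026 217 -0.0027 z [-0.0055  0.0047]
0.032 222 -0.0026 z [-0.0055  0.005 ]
0.05 265 -0.0028 z [-0.0057  0.0048]
0.068 276 -0.0027 z [-0.0055  0.0045]
0.076 645 -0.0079 z [-0.0112  0.0098]
0.08 638 -0.008 z [-0.0111  0.0102]
0.084 661 -0.0077 z [-0.011   0.0101]
0.088 381 -0.0065 z [-0.0089  0.008 ]
([-0.0, -0.001, -0.001], [0.0895, -0.0017, 0.0001])
```

View pics/w17.png

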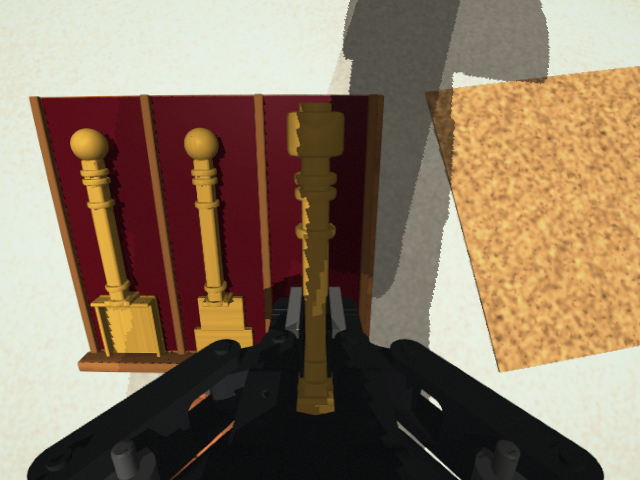

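The spoon hovers over the right lane, with its button at (316,130); the shovel (125,325) and press (225,310) are unmoved. Descend.

Request:
step_arm:
  moves:
    - [[0,0,0,0.02,-0.001,0,0],[0,0,0,0.045,-0.0015,0,0],[0,0,0,0.065,-0.0015,0,0],[0,0,0,0.08,-0.0015,0,0],[0,0,0,0.087,-0.0015,0,0],[0,0,0,0.089,-0.0015,0,0],[0,0,0,0.089,-0.0015,0,0],[0,0,0,0.089,-0.0015,0,0]]

```text
clock: 20.8
tcp_pos: [0.5197, -0.1459, 0.0998]
orientation: [0.414, -0.267, 0.655, 0.573]
wrist_force: [-0.5, -0.4, -1.9]
finger_gap: 0.0088
```

```bash
python3 - <<'E'
from hand import *
o=inhand('w18',.008); rectify(o,O,F,'rect_w18'); print(row(Rp,B(.103,-.0757,.0155)))
E
```

```text
[-0.381  0.796  0.337  1.666 -0.076 -0.12 ] B [ 0.1031 -0.0755  0.024 ] [-0.5 -0.4 -1.9] fz -1.77
tilt err [ 0.0005  0.0008 -0.0019]
0.02 135 -0.0026 z [-0.0079  0.008 ]
0.026 272 -0.0026 z [-0.0078  0.0079]
0.032 224 -0.0028 z [-0.0055  0.005 ]
0.05 276 -0.0028 z [-0.0057  0.0075]
0.068 326 -0.0027 z [-0.0077  0.0076]
0.076 506 -0.008 z [-0.0078  0.0076]
0.08 485 -0.008 z [-0.0077  0.0079]
0.084 525 -0.008 z [-0.0077  0.0078]
0.088 402 -0.0069 z [-0.0078  0.0077]
0.092 286 0.0219 z [-0.0078  0.0077]
([-0.0, -0.001, 0.001], [0.0082, 0.0, 0.0002])
```

View pics/rect_w18.png

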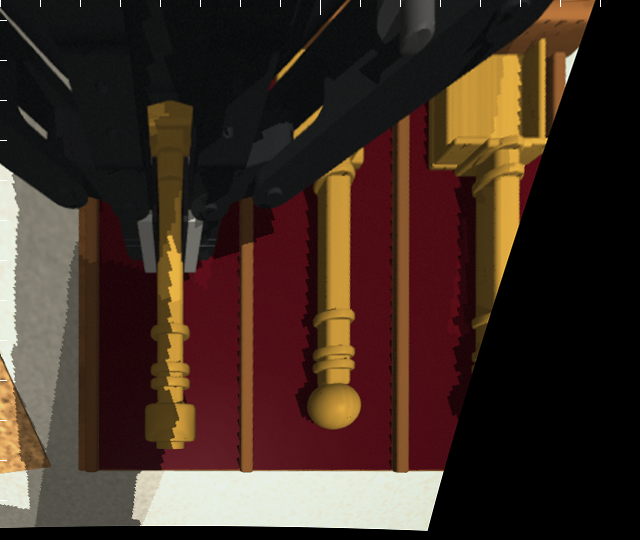

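Request:
step_arm:
  moves:
    - [[0,0,0.001,0.003,0,0,0],[0,0,0.001,0.006,0,0,0],[0,0,0.001,0.0075,0,0,0],[0,0,0.001,0.0075,0,0,0],[0,0,0.001,0.0075,0,0,0]]

```text
clock: 21.35
tcp_pos: [0.5157, -0.1449, 0.093]
orientation: [0.413, -0.266, 0.655, 0.573]
wrist_force: [-0.1, -0.3, -1.1]
finger_gap: 0.0092
```

Request:
step_arm:
  moves:
    - [[0,0,0,0.001,0,0,0],[0,0,0,0.0015,0,0,0],[0,0,0,0.0015,0,0,0]]

```text
clock: 21.65
tcp_pos: [0.5154, -0.1449, 0.0926]
orientation: [0.414, -0.267, 0.655, 0.573]
wrist_force: [2.6, -0.3, 4.8]
finger_gap: 0.0093
```

```bash
python3 - <<'E'
from hand import *
inhand('w19',.008);s=env.get_state();print('f board',[(s['wrist_force']@v).round(2) for v in F])
E
```

```text
[-0.382  0.792  0.311  1.644 -0.077 -0.121] B [ 0.103  -0.0755  0.0155] [ 2.6 -0.3  4.8] fz 5.46
tilt err [ 0.0005  0.0009 -0.0016]
0.02 144 -0.0026 z [-0.008   0.0076]
0.026 284 -0.0024 z [-0.0079  0.0079]
0.032 280 -0.0026 z [-0.0078  0.0079]
0.05 319 -0.0024 z [-0.0076  0.0079]
0.068 360 -0.0027 z [-0.0077  0.0076]
0.076 505 -0.0078 z [-0.0078  0.0077]
0.08 481 -0.0077 z [-0.0077  0.0079]
0.084 529 -0.0078 z [-0.0077  0.0078]
0.088 423 -0.0067 z [-0.0078  0.0077]
0.092 371 0.0133 z [-0.0078  0.0079]
f board [np.float64(-0.04), np.float64(-1.04), np.float64(5.47)]
```

Flat contact on the felt. Slide down to the ledge, about 9 mm.

Request:
step_arm:
  moves:
    - [[0,0,0,0,-0.002,0,0],[0,0,0,0,-0.004,0,0],[0,0,0,0,-0.006,0,0],[0,0,0,0,-0.0075,0,0],[0,0,0,0,-0.0075,0,0]]

```text
clock: 22.2
tcp_pos: [0.5217, -0.1464, 0.0885]
orientation: [0.414, -0.267, 0.655, 0.573]
wrist_force: [1.0, -0.4, 3.9]
finger_gap: 0.0091
```

```bash
python3 - <<'E'
from hand import *
s=env.get_state();print(inB(s['tcp_pos']),'f board',[(s['wrist_force']@v).round(2) for v in F])
E
```

```text
[ 0.09531192 -0.07547896  0.01549629] f board [np.float64(1.18), np.float64(0.16), np.float64(3.85)]
```

Request:
step_arm:
  moves:
    - [[0,0,0,0,-0.001,0,0],[0,0,0,0,-0.002,0,0],[0,0,0,0,-0.0025,0,0]]

```text
clock: 22.5
tcp_pos: [0.5237, -0.1469, 0.0872]
orientation: [0.414, -0.267, 0.655, 0.573]
wrist_force: [-0.0, 0.5, 5.5]
finger_gap: 0.0093
```

```bash
python3 - <<'E'
from hand import *
s=env.get_state();print(inB(s['tcp_pos']),'f board',[(s['wrist_force']@v).round(2) for v in F])
E
```

```text
[ 0.09294062 -0.07551487  0.01549434] f board [np.float64(3.02), np.float64(-0.47), np.float64(4.6)]
```

Request:
step_arm:
  moves:
    - [[0,0,0,0,-0.001,0,0],[0,0,0,0,-0.0015,0,0],[0,0,0,0,-0.0015,0,0]]

```text
clock: 22.8
tcp_pos: [0.5238, -0.1469, 0.0871]
orientation: [0.413, -0.266, 0.656, 0.574]
wrist_force: [-3.6, 0.6, 7.3]
finger_gap: 0.0094
```

```bash
python3 - <<'E'
from hand import *
o=inhand('w20',.008); rectify(o,O,F,'rect_w20')
s=env.get_state();print(inB(s['tcp_pos']),'f board',[(s['wrist_force']@v).round(2) for v in F])
E
```

```text
[-0.38   0.816  0.343  1.655 -0.076 -0.119] B [ 0.0928 -0.0755  0.0155] [-3.6  0.6  7.3] fz 4.29
tilt err [0.0003 0.001  0.0015]
0.02 136 -0.0023 z [-0.0079  0.0076]
0.026 295 -0.0025 z [-0.0079  0.0079]
0.032 283 -0.0025 z [-0.0078  0.0079]
0.05 316 -0.0026 z [-0.0079  0.008 ]
0.068 357 -0.0023 z [-0.0077  0.0076]
0.076 500 -0.0076 z [-0.0078  0.0077]
0.08 483 -0.0075 z [-0.0077  0.0079]
0.084 520 -0.0074 z [-0.0076  0.0079]
0.088 426 -0.0066 z [-0.0078  0.0077]
0.092 367 0.0137 z [-0.0078  0.0078]
[ 0.09276604 -0.07548357  0.01550347] f board [np.float64(5.97), np.float64(0.55), np.float64(5.03)]
```

View pics/rect_w20.png

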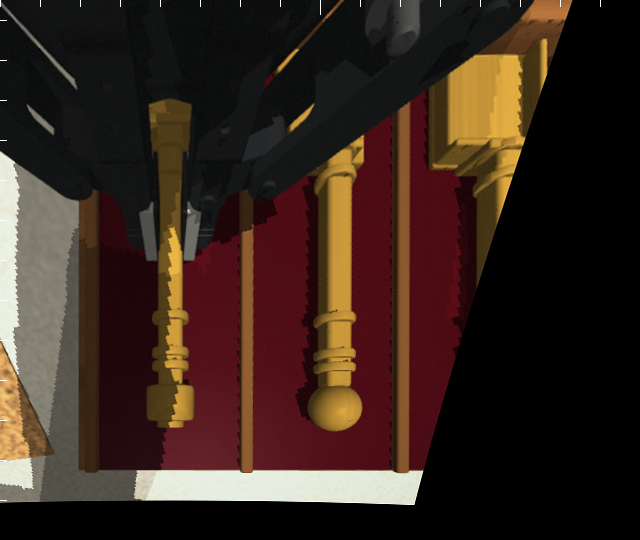

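The bowl is at the ledge: the TCP stopped and the force rose to 6 N. The collars line up with the press's. Release and retreat.

Request:
step_arm:
  moves:
    - [[0,0,0,0,0,0,0],[0,0,0,0,0,0,0.3],[0,0,0,0,0,0,0.3],[0,0,0,0,0,0,0.3],[0,0,0,0,0,0,0.3]]

```text
clock: 23.35
tcp_pos: [0.5238, -0.1469, 0.0868]
orientation: [0.413, -0.266, 0.656, 0.574]
wrist_force: [-0.4, -0.7, 0.2]
finger_gap: 0.0254
```

Request:
step_arm:
  moves:
    - [[0,0,0,-0.015,0,0,0.3],[0,0,0,-0.04,0,0,0.3],[0,0,0,-0.07,0,0,0.3],[0,0,0,-0.08,0,0,0.3],[0,0,0,-0.08,0,0,0.3]]

```text
clock: 23.85
tcp_pos: [0.5664, -0.1573, 0.1554]
orientation: [0.414, -0.267, 0.655, 0.573]
wrist_force: [0.2, 0.5, -0.6]
finger_gap: 0.0255
```

```bash
python3 - <<'E'
from hand import *
Rt=mat([0,0,-1],-by)
print(cur()[1],row(Rt,[.46,-.215,.33]))
E
```

```text
[ 0.56642126 -0.15734423  0.15535511] ([-0.0, -0.001, -0.559], [-0.1004, 0.1687, -0.0814])
```

Request:
step_arm:
  moves:
    - [[0,0,-0.06,-0.03,0.01,0,0.3],[0,0,-0.13,-0.06,0.03,-0.01,0.3],[0,0,-0.2,-0.08,0.06,-0.02,0.3],[0,0,-0.28,-0.1,0.09,-0.03,0.3],[0,0,-0.36,-0.1,0.12,-0.05,0.3],[0,0,-0.44,-0.1,0.15,-0.07,0.3],[0,0,-0.52,-0.1,0.168,-0.081,0.3],[0,0,-0.559,-0.1,0.168,-0.081,0.3],[0,0,-0.559,-0.1,0.168,-0.081,0.3],[0,0,-0.559,-0.1,0.168,-0.081,0.3]]

```text
clock: 24.85
tcp_pos: [0.4599, -0.2143, 0.3288]
orientation: [0.555, -0.437, 0.557, 0.437]
wrist_force: [-0.1, -0.0, -0.9]
finger_gap: 0.0254
```

```bash
python3 - <<'E'
from hand import *
o=snap('wrist','w21');rectify(o,O,F,'rect_w21');t=snap('scene','s21')
W=cloud(o);b=np.stack([(W-O)@bx,(W-O)@by,(W-O)@bz],-1)
for n,y in(('left',.076),('press',0),('right',-.076)):
    m=(abs(b[...,1]-y)<.033)&(b[...,2]>.012)&(b[...,2]<.04)&(b[...,0]<.2)&(b[...,0]>.02)
    q=b[m];h=(q[:,0]>.045)&(q[:,0]<.155)&(abs(q[:,1]-y)<.012)
    k=np.polyfit(q[h,0],q[h,1],1);g=h&(q[:,0]>.075)&(q[:,0]<.12)&(abs(q[:,1]-y)<.006)
    kz=np.polyfit(q[g,0],q[g,2],1)
    print(n,'dir deg',np.degrees(k[0]).round(2),'y@.093',np.polyval(k,.093).round(4),'xmax',q[:,0].max().round(4),'handle top z',np.polyval(kz,.093).round(4),'pitch',np.degrees(kz[0]).round(2))
E
```

```text
left dir deg -0.3 y@.093 0.0749 xmax 0.1859 handle top z 0.0162 pitch -0.35
press dir deg 0.11 y@.093 -0.0 xmax 0.185 handle top z 0.0165 pitch -0.61
right dir deg 0.17 y@.093 -0.0738 xmax 0.1844 handle top z 0.0167 pitch -0.0
```

View pics/rect_w21.png

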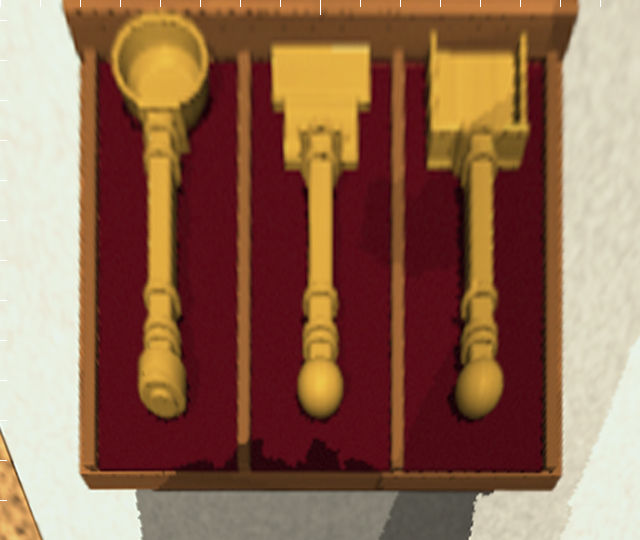

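View pics/s21.png

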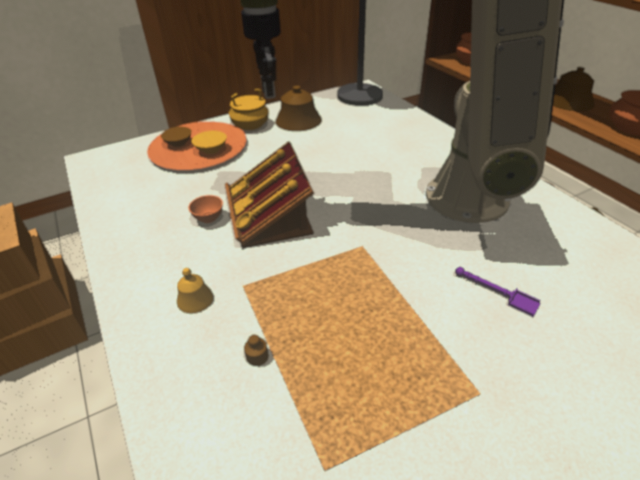

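All good: both tools are flat, straight and at the ledge like the press, and the other wares are unmoved. Handing in.

```bash
python3 - <<'E'
from workcell import env
print(env.hand_in())
E
```

```text
the job is handed in; nothing more can be done
None
```

The shovel now lies in the left lane and the spoon in the right lane, both hollow side up with the handle up the slope. Each was set flat on the felt and slid to the ledge before I let go; the job was handed in at about 25 s.

**Last checks (wrist depth):**

| Tool | Angle to lane | Off lane centre | Handle top above felt | Top end up the slope |
|---|---|---|---|---|
| Shovel | 0.3° | about 1 mm | 16.2 mm | 185.9 mm |
| Spoon | 0.2° | about 2 mm | 16.7 mm | 184.4 mm |
| Press | 0.1° | 0 mm | 16.5 mm | 185.0 mm |

In the last wrist and scene pictures the press, bowl, bell and weight looked unmoved; I did not measure them.

**What went wrong or disagreed:**
- **First shovel lowering:** the blade tip caught on the ledge at about 9 N and the tool tipped about 4° in the grip. I lifted off, turned the hand to match and set it down again 6–7 mm further up the slope.
- **Board height:** my fit put the board's origin 1.3 mm lower than the text says, within the stated calibration error. I judged touchdown on the felt by force instead.

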